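# Fit out the recovery perch stand for a bird patient

### The job

Fit out the bird perch stand: push every perch lying on the table spigot-first fully home into a rod holder of its own, past the spring plunger until its shoulder meets the holder. Find by trial which of the three feeding cups threads onto the stud at the back of the stand and screw it clockwise all the way down until it sits flat on the base plate; leave the other two cups standing upright on the green mat. Do not disturb the bottle, jar and gauze box.

Things in the scene. Friction and masses are not known exactly. Their poses are not given: they have to be found in the camera images.
- perch1_mid (a point): Perch (3 or 4 present; None = absent): wooden bar 28 x 28 x 110 mm, 120 g (+-30%), lying flat, with a steel spigot 46 mm long on its +x end. Point: centre of the wooden bar; x runs to the spigot. The flat shoulder where the spigot starts is at x = 55 mm, the spigot tip at 101 mm. Spigot 22 mm thick, tapering to 12 mm at the tip, with a 16 mm thick neck 21 mm from the shoulder.
- perch2_mid (a point): Perch (3 or 4 present; None = absent): wooden bar 28 x 28 x 110 mm, 120 g (+-30%), lying flat, with a steel spigot 46 mm long on its +x end. Point: centre of the wooden bar; x runs to the spigot. The flat shoulder where the spigot starts is at x = 55 mm, the spigot tip at 101 mm. Spigot 22 mm thick, tapering to 12 mm at the tip, with a 16 mm thick neck 21 mm from the shoulder.
- perch3_mid (a point): Perch (3 or 4 present; None = absent): wooden bar 28 x 28 x 110 mm, 120 g (+-30%), lying flat, with a steel spigot 46 mm long on its +x end. Point: centre of the wooden bar; x runs to the spigot. The flat shoulder where the spigot starts is at x = 55 mm, the spigot tip at 101 mm. Spigot 22 mm thick, tapering to 12 mm at the tip, with a 16 mm thick neck 21 mm from the shoulder.
- perch4_mid (a point): Perch (3 or 4 present; None = absent): wooden bar 28 x 28 x 110 mm, 120 g (+-30%), lying flat, with a steel spigot 46 mm long on its +x end. Point: centre of the wooden bar; x runs to the spigot. The flat shoulder where the spigot starts is at x = 55 mm, the spigot tip at 101 mm. Spigot 22 mm thick, tapering to 12 mm at the tip, with a 16 mm thick neck 21 mm from the shoulder.
- holder1 (a point): Rod holder, stand -y end: aluminium block 45 mm wide, top 72 mm above the table, holders 75 mm apart. Level square bore 24 x 24 mm, 50 mm deep. Point: centre of the bore's mouth, 50 mm above the table; x points into the bore, z up. Any perch fits; home when its shoulder touches the mouth's face (bar centre at x = -55 mm). Riding over the plunger takes up to about 8 N.
- holder2 (a point): Rod holder, stand second from its -y end: aluminium block 45 mm wide, top 72 mm above the table, holders 75 mm apart. Level square bore 24 x 24 mm, 50 mm deep. Point: centre of the bore's mouth, 50 mm above the table; x points into the bore, z up. Any perch fits; home when its shoulder touches the mouth's face (bar centre at x = -55 mm). Riding over the plunger takes up to about 8 N.
- holder3 (a point): Rod holder, stand second from its +y end: aluminium block 45 mm wide, top 72 mm above the table, holders 75 mm apart. Level square bore 24 x 24 mm, 50 mm deep. Point: centre of the bore's mouth, 50 mm above the table; x points into the bore, z up. Any perch fits; home when its shoulder touches the mouth's face (bar centre at x = -55 mm). Riding over the plunger takes up to about 8 N.
- holder4 (a point): Rod holder, stand +y end: aluminium block 45 mm wide, top 72 mm above the table, holders 75 mm apart. Level square bore 24 x 24 mm, 50 mm deep. Point: centre of the bore's mouth, 50 mm above the table; x points into the bore, z up. Any perch fits; home when its shoulder touches the mouth's face (bar centre at x = -55 mm). Riding over the plunger takes up to about 8 N.
- plunger1 (a joint): Side spring plunger of holder1, 21 mm inside the mouth, in the bore's +y wall (red knob outside). 0 m = fully out, 7 mm into the bore; 4 to 6 mm while the spigot's full thickness rides past; about 1 to 3 mm when sprung into the neck. Spring 2 N plus 0.5 N per mm.
- plunger2 (a joint): Side spring plunger of holder2, 21 mm inside the mouth, in the bore's +y wall (red knob outside). 0 m = fully out, 7 mm into the bore; 4 to 6 mm while the spigot's full thickness rides past; about 1 to 3 mm when sprung into the neck. Spring 2 N plus 0.5 N per mm.
- plunger3 (a joint): Side spring plunger of holder3, 21 mm inside the mouth, in the bore's +y wall (red knob outside). 0 m = fully out, 7 mm into the bore; 4 to 6 mm while the spigot's full thickness rides past; about 1 to 3 mm when sprung into the neck. Spring 2 N plus 0.5 N per mm.
- plunger4 (a joint): Side spring plunger of holder4, 21 mm inside the mouth, in the bore's +y wall (red knob outside). 0 m = fully out, 7 mm into the bore; 4 to 6 mm while the spigot's full thickness rides past; about 1 to 3 mm when sprung into the neck. Spring 2 N plus 0.5 N per mm.
- seat (a point): Foot of the fixed threaded steel stud, on the grey base plate (top 12 mm above the table), 125 mm behind the holders' mouths, on the middle line of the stand; z up. Stud 54 mm tall: thread 43 mm across on the lower 24 mm, then a thinner smooth pilot (8 to 20 mm, cone on top). Right-handed 4-start quick thread: a match sinks 55 mm per clockwise turn (seen from above).
- stand: Perch stand, fixed: base plate 250 x 290 x 12 mm, with the holders in front (-x) and the stud behind. Origin on the table; plate from x = -100 to 150, y = -145 to 145 mm. The stud's core and pilot sizes change from start to start; only one cup matches. Set on the stud, any cup first rests 20 to 27 mm above the plate; turned clockwise the match sinks till flat on it, a wrong one stays up.
- cup_blue_mid (a point): Blue hexagonal feeding cup, 60 mm across flats, 69 over corners, 66 tall, 150 g (+-30%), dish on top, hidden threaded socket below. Point: centre, 33 mm above the underside; z up; flats face x and every 60 deg from it. Colour says nothing of the thread. A match drops into the thread within a quarter turn clockwise and its weight makes it follow the turning down.
- cup_orange_mid (a point): Orange hexagonal feeding cup, 60 mm across flats, 69 over corners, 66 tall, 150 g (+-30%), dish on top, hidden threaded socket below. Point: centre, 33 mm above the underside; z up; flats face x and every 60 deg from it. Colour says nothing of the thread. A match drops into the thread within a quarter turn clockwise and its weight makes it follow the turning down.
- cup_white_mid (a point): White hexagonal feeding cup, 60 mm across flats, 69 over corners, 66 tall, 150 g (+-30%), dish on top, hidden threaded socket below. Point: centre, 33 mm above the underside; z up; flats face x and every 60 deg from it. Colour says nothing of the thread. A match drops into the thread within a quarter turn clockwise and its weight makes it follow the turning down.
- mat_top (a point): Top centre of the green mat, 360 x 150 mm and 4 mm thick, where the cups stand at the start; x along its long side, z up.
- spray: Bystander, not to be disturbed: white spray-disinfectant bottle, 60 mm across, 170 mm tall; origin at the centre of its underside.
- jar: Bystander, not to be disturbed: amber glass jar with a blue lid, 70 mm across, 90 mm tall; origin at the centre of its underside.
- gauze: Bystander, not to be disturbed: white paper box of gauze, 70 x 70 x 60 mm; origin at the centre of its underside.
Not all that is in view belongs to the job. What is shaped like the part that bears cup_white_mid but turquoise or yellow is not meant.

How it is judged:
By the outcome, as a careful person would: the job done as asked, in the order asked, and still so for the second after the job is handed in, with the robot touching nothing.
Of perch1, perch2, perch3, perch4 only 3 to 4 are there at a start; the rules pass over those that are not, and their reading is None.
At some moment in a run one of perch1, perch2, perch3, perch4, cup_blue, cup_orange, cup_white may be knocked a few centimetres aside while the robot is not near it.
It also fails if it takes over 210 s, if anything falls off the work surface, if the arm or the gripper's body presses on something with over 40 N, if the wrist force passes 120 N, or if a joint passes its speed limit or range.

### The arm

A 6-joint arm with a two-finger parallel gripper is mounted at the origin on the work surface. World frame = base frame: x ahead of the robot, y to its left, z up, the work surface at z = 0. Lengths are in m, angles in rad, forces in N, time in s.
With the tool pointing down it reaches from about 0.325 to 0.925 m from the base axis. Payload 3.1 kg.
Tool frame: the origin (TCP) lies midway between the tips of the shut fingers; the grasp point (between the pads) lies manip.tcp_to_grasp behind it (manip.tcp_to_grasp is the distance from the TCP to the grasp point, in m); z points along the fingers, y is the line along which they close (so a half turn about z gives the same grasp; the last joint's range is limited). The gripper opens to 85 mm and grips with 20 to 120 N. Pads are 22 mm wide; open, the fingers measure 114 mm over their backs; the gripper's body (76 mm by 85 mm) begins 54 mm behind the grasp point. The pads swing forward as they close: fully open they stand 13 mm farther back than shut.
Start: joints at [-1.304, 0.217, 1.613, -0, 1.311, -0.112], TCP at [0.231, -0.581, 0.231] pointing down, gripper open.
Joint ranges: [-2.75, 2.75], [-0.78, 2.1], [0.31, 2.55], [-1.13, 4.27], [0.13, 2.63], [-2.58, 2.58]. Speed limits (rad/s): [2.79, 2.79, 3.14, 3.14, 3.14, 3.14].

### API

Orientations are given as [roll, pitch, yaw] about the fixed x, y, z axes, in that order (R = Rz(yaw) Ry(pitch) Rx(roll)).
In Python, from bench import manip gives the robot as it stands. The module is installed in compiled form; this text tells all that it offers.
- The arm moves only by the tool arm_command, never from a script. Its arguments are lists of equal length, an entry for each row: "travel": the shift along the tool's x, y, z in mm, a list of three; "roll": the turn about the tool's z in degrees; "claw": the opening, from 0 (shut) to 1 (fully open). A call has 1 to 8 rows; each row is the pose to reach, as a shift and turn from the pose commanded when the call began, along the tool's axes at that moment; what a row does not reach only later rows make up. A row lasts 1/12 s, in which the tool goes at most 41.7 mm and 7.16 degrees, less where a joint would pass 70% of its speed; a pose out of reach is approached as far as the arm can. A call with a gripper value outside its range is refused whole. The fingers move at their own pace and stop on an object; "newtons" is the grip in N (left out, the last holds). Time passes only in rows, so rows that repeat a pose let the fingers close. It gives the time, the measured TCP pose, the force, the opening and the grip force at its end, in the units of the state.
- manip.state(): the state, without advancing time (a new reading comes with each control period).
- manip.snapshot(name): name is "scene" or "top" or "wrist"; returns the picture (384x512x3 uint8, red, green, blue); there is no depth.
- manip.calibration(name): a dict with "mtx" (3x3 intrinsics, pixels), "cam_to_world" (4x4, takes a point from camera to world coordinates); the wrist camera has in their place "hand_eye" (4x4, takes a point from camera to tool coordinates, whose origin is the TCP and whose axes are the flange's). Camera axes: x right, y down, z forward; pixel columns grow to the right and rows downward; lengths in m; the calibration is good to about 2 mm. A picture is of the moment at which its call begins: read the wrist's pose just before it. calibration takes no time and is no camera call.
- manip.finish_job(): hands the job in; it is judged then, once.
The state is a dict: "clock": time; "joint_positions": joint angles; "dq": joint speeds; "joint_efforts": joint torques, N m; "tcp_pos": TCP position; "ee_rot": TCP orientation; "force": force on the tool from outside, world axes, zero at the start; "moment": the same for the moment, N m; "width": finger opening in m; "gripper_force": force on a finger pad.
Only numpy, scipy, OpenCV 4.12 (cv2) and the standard library are available. Lean on these libraries where they do the work, as an engineer would, in place of code of your own. Each camera call takes 0.05 s, during which the arm holds its last target. There are 200 camera calls.

## Working session

There is one attempt and no reset: what is moved stays moved. The work goes in short steps, Python scripts to look and compute and a tool call to move; the robot and the scene stay as the last step left them, time stands still between calls to the robot, and variables do not carry over. Pictures are saved under pics/ and viewed, at most 14 in all, crops included, and the job is handed in when it is done.

Besides the shell and the picture viewer there is one more tool, called after "Call:" by a JSON object that holds its "op" and its "data". arm_command: Moves the arm, as the interface text tells. Its arguments: {"type":"object","properties":{"travel":{"type":"array","items":{"type":"array","items":{"type":"number"}}},"roll":{"type":"array","items":{"type":"number"}},"claw":{"type":"array","items":{"type":"number"}},"newtons":{"type":"number"}},"required":["travel","roll","claw"]}

```bash
mkdir -p pics; python3 - <<'E'
from bench import manip
import cv2,numpy as np
print(manip.state(), manip.tcp_to_grasp)
for n in ("scene","top","wrist"):
    c=manip.calibration(n)
    print(n,{k:np.round(v,4).tolist() for k,v in c.items()})
    im=manip.snapshot(n)
    cv2.imwrite(f"pics/{n}0.png",im[:,:,::-1])
a=cv2.imread("pics/top0.png")
cv2.imwrite("pics/top0b.png",cv2.resize(a,(800,600),interpolation=cv2.INTER_CUBIC))
E
```

```text
{'clock': 0.0, 'joint_positions': array([-1.30420307e+00,  2.17784791e-01,  1.61493557e+00, -1.02761103e-05,
        1.31132700e+00, -1.12187364e-01]), 'dq': array([ 1.29138590e-05, -1.73682023e-03,  6.49872549e-04,  7.06383927e-04,
        3.09200580e-05,  4.63792072e-04]), 'joint_efforts': array([-2.81248605e-03, -3.96852994e+01, -3.03850007e+01, -4.15952327e-04,
        9.64516687e-03,  6.10874935e-06]), 'tcp_pos': array([ 0.23092307, -0.57988418,  0.22994855]), 'ee_rot': array([-3.13915226e+00, -2.64946498e-04,  3.78782950e-01]), 'force': array([-0.13413314,  0.36906173,  0.97325599]), 'moment': array([ 0.02397007,  0.01265785, -0.05860805]), 'gripper_force': 0.0, 'width': 0.08542204395826918} 0.0187
scene {'mtx': [[493.5987, 0.0, 253.3626], [0.0, 493.5987, 193.7943], [0.0, 0.0, 1.0]], 'cam_to_world': [[-0.821, 0.4468, -0.3556, 1.1587], [0.5709, 0.6544, -0.4958, 0.8438], [0.0112, -0.61, -0.7923, 1.4794], [0.0, 0.0, 0.0, 1.0]]}
top {'mtx': [[463.5837, 0.0, 263.763], [0.0, 463.5837, 191.5267], [0.0, 0.0, 1.0]], 'cam_to_world': [[0.0264, -0.9941, 0.1053, 0.3455], [-0.9996, -0.0251, 0.0142, -0.0425], [-0.0115, -0.1057, -0.9943, 1.5687], [0.0, 0.0, 0.0, 1.0]]}
wrist {'mtx': [[318.0318, 0.0, 261.4263], [0.0, 318.0318, 187.2679], [0.0, 0.0, 1.0]], 'hand_eye': [[-0.0001, -0.9508, -0.3097, 0.0804], [1.0, -0.0002, 0.0002, 0.0016], [-0.0003, -0.3097, 0.9508, -0.1426], [0.0, 0.0, 0.0, 1.0]]}
```

View pics/top0b.png

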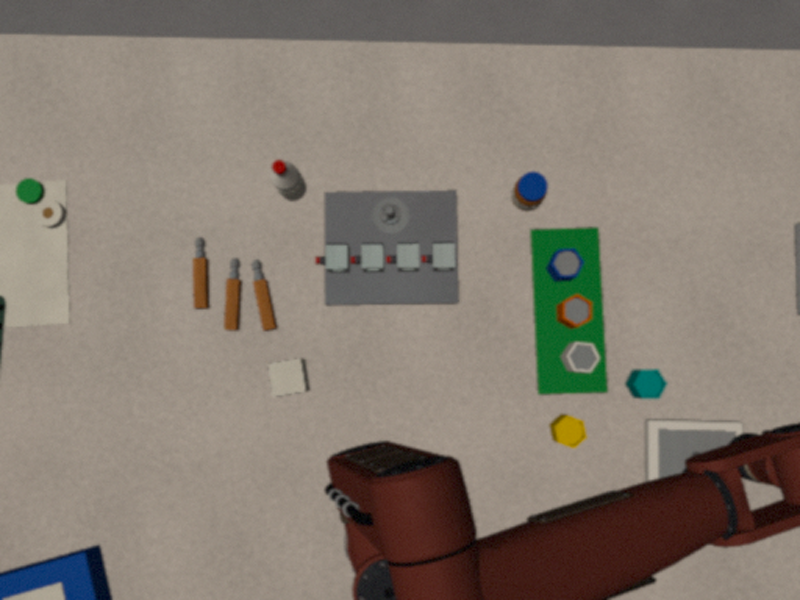

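View pics/scene0.png

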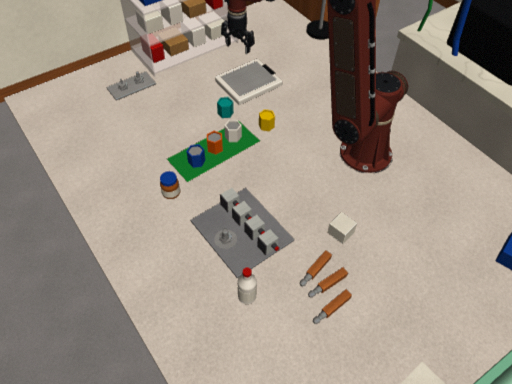

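The top view shows three perches at about (201,273), (232,295) and (262,295) with their spigots facing up (+x). The stand is at (391,248), the cups are on the mat at (566,264), (575,311) and (581,357), and the decoys are yellow and turquoise. Next I'll get coarse positions from the top picture.

```bash
cat > h.py <<'E'
from bench import manip
import cv2,numpy as np
from scipy.spatial.transform import Rotation as Rn
def T_tool(s=None):
    s=s or manip.state(); T=np.eye(4)
    T[:3,:3]=Rn.from_euler('xyz',s['ee_rot']).as_matrix(); T[:3,3]=s['tcp_pos']; return T
def snap(n,save=None):
    s=manip.state(); c=manip.calibration(n)
    T=c['cam_to_world'] if n!='wrist' else T_tool(s)@c['hand_eye']
    im=manip.snapshot(n)
    if save: cv2.imwrite(f'pics/{save}.png',im[:,:,::-1])
    return im,(c['mtx'],T)
def pt(cam,uv,z):
    K,T=cam; uv=np.atleast_2d(uv).astype(float)
    d=np.c_[uv,np.ones(len(uv))]@np.linalg.inv(K).T@T[:3,:3].T
    o=T[:3,3]; return (o+d*((z-o[2])/d[:,2:]))[:,:2]
def px(cam,P):
    K,T=cam; p=(np.atleast_2d(P)-T[:3,3])@T[:3,:3]@K.T; return p[:,:2]/p[:,2:]
def mask(im,lo,hi):
    m=cv2.inRange(cv2.cvtColor(im,cv2.COLOR_RGB2HSV),np.array(lo),np.array(hi))
    return m
def blobs(m,amin):
    cs,_=cv2.findContours(m,cv2.RETR_EXTERNAL,cv2.CHAIN_APPROX_NONE)
    return sorted([c for c in cs if cv2.contourArea(c)>amin],key=cv2.contourArea,reverse=True)
def rect(c,cam,z):
    """centre, long-axis angle (deg, -90..90 about world z), sizes of the contour cast on plane z"""
    P=pt(cam,c.reshape(-1,2),z).astype(np.float32)
    r=cv2.minAreaRect(P*1000); b=cv2.boxPoints(r); e=[b[1]-b[0],b[2]-b[1]]
    l=max(e,key=np.linalg.norm); a=(np.degrees(np.arctan2(l[1],l[0]))+90)%180-90
    return np.round(r[0],1),round(float(a),1),np.round(r[1],1)
def st():
    s=manip.state(); print('t',round(s['clock'],2),'tcp',np.round(s['tcp_pos']*1000,1),'rpy',np.round(np.degrees(s['ee_rot']),2),'w',round(s['width']*1000,1),'q',np.round(s['joint_positions'],2),'F',np.round(s['force'],1))
E
python3 - <<'E'
from h import *
im,cam=snap('top')
for name,lo,hi,z,a in [('perch',(5,120,60),(18,255,255),.028,100),('green',(50,120,40),(70,255,255),.004,500),('blue',(105,120,40),(125,255,255),.07,60),('redknob',(0,150,80),(4,255,255),.05,5),('holder',(60,5,130),(110,40,255),.072,60),('plate',(0,0,70),(179,45,115),.012,2000)]:
    for c in blobs(mask(im,lo,hi),a)[:9]:
        print(name,rect(c,cam,z),cv2.boundingRect(c))
hsv=cv2.cvtColor(im,cv2.COLOR_RGB2HSV)
for u,v in [(216,164),(239,164),(240,145),(250,137),(366,169),(368,199),(372,228),(128,180),(128,157)]: print((u,v),hsv[v,u],im[v,u])
for u,v,z in [(216,164,.072),(239,164,.072),(261,164,.072),(284,164,.072),(250,135,.066),(362,169,.07),(368,199,.07),(372,228,.07),(182,110,.16),(340,120,.09),(185,241,.06),(128,180,.028),(149,194,.028),(169,194,.028)]: print((u,v),pt(cam,(u,v),z))
E
```

```text
perch (array([  -1.5, -430.2]), -70.5, array([140.9, 524.7])) (308, 312, 156, 72)
perch (array([45.3,  3.7]), -69.8, array([183.8, 233.6])) (222, 300, 71, 74)
perch (array([-75.1, -70.1]), -79.6, array([ 83.9, 147.5])) (250, 357, 49, 27)
perch (array([ 149.3, -736.8]), -73.7, array([126.5, 237.5])) (441, 279, 71, 43)
perch (array([ 494.1, -364.7]), -89.7, array([63.9, 66.5])) (357, 189, 21, 20)
perch (array([534.6, 436.9]), 3.2, array([105.9,  27.1])) (124, 165, 9, 32)
perch (array([489.2, 365.7]), 0.2, array([104.8,  28.5])) (144, 179, 10, 32)
perch (array([490.5, 296.5]), 14.4, array([107.4,  27.6])) (163, 179, 14, 32)
green (array([ 498.1, -357.7]), 3.1, array([353.8, 143.7])) (340, 146, 48, 106)
blue (array([-73.5, 694.1]), -85.0, array([ 98.2, 198.2])) (0, 351, 64, 33)
blue (array([ 751.3, -267.9]), -88.7, array([54. , 56.2])) (332, 111, 18, 17)
redknob (array([65. , -3.8]), 47.3, array([100.3,  66.9])) (246, 312, 27, 32)
redknob (array([  0.9, -29.1]), -72.2, array([49.1, 50.6])) (253, 341, 20, 17)
redknob (array([787. , 273.8]), 2.6, array([24.4, 23.6])) (175, 103, 8, 8)
redkn
[... 854 characters left out ...]
7 111] [111 110 108]
(368, 199) [ 36  12 110] [109 110 105]
(372, 228) [ 42  11 111] [109 111 106]
(128, 180) [ 15 195 119] [119  73  28]
(128, 157) [23 12 82] [82 81 78]
(216, 164) [[0.5906544  0.13747959]]
(239, 164) [[0.59249987 0.06220493]]
(261, 164) [[ 0.5942631  -0.00971564]]
(284, 164) [[ 0.5961044  -0.08482051]]
(250, 135) [[0.69129991 0.02937671]]
(362, 169) [[ 0.58617611 -0.33934392]]
(368, 199) [[ 0.48845853 -0.3591179 ]]
(372, 228) [[ 0.39513829 -0.37220042]]
(182, 110) [[0.74407969 0.2394698 ]]
(340, 120) [[ 0.74246908 -0.26330264]]
(185, 241) [[0.33762616 0.23011152]]
(128, 180) [[0.53618216 0.4369445 ]]
(149, 194) [[0.49070316 0.36365174]]
(169, 194) [[0.4924001  0.29650736]]
```

```bash
cat >> h.py <<'E'
def plan(*targets):
    """targets (x,y,z mm,yaw deg): prints per-call travel/roll in tool axes, <=8 rows each"""
    s=manip.state(); p=s['tcp_pos']*1000; yaw=np.degrees(s['ee_rot'][2])
    for t in targets:
        q=np.array(t[:3],float); dy=(t[3]-yaw+180)%360-180 if len(t)<5 else t[4]
        n=max(1,int(np.ceil(max(np.linalg.norm(q-p)/300,abs(dy)/52))))
        d=(q-p)/n
        for i in range(n):
            a=np.radians(yaw); print('call',i,np.round([d[0]*np.cos(a)+d[1]*np.sin(a),d[0]*np.sin(a)-d[1]*np.cos(a),-d[2]],1).tolist(),'roll',round(-dy/n,1),'rows>=',int(np.ceil(max(np.linalg.norm(d)/41.7,abs(dy)/n/7.16)))); yaw+=dy/n
        p=q
E
python3 -c "
from h import *
plan((470,360,250,179.9,158.2))"
```

```text
call 0 [142.4, -196.3, -4.9] roll -39.5 rows>= 6
call 1 [234.8, -60.7, -4.9] roll -39.5 rows>= 6
call 2 [219.7, 102.7, -4.9] roll -39.5 rows>= 6
call 3 [104.0, 219.1, -4.9] roll -39.5 rows>= 6
```

Call:
{"op": "arm_command", "data": {"travel": [[142,-196,-5],[142,-196,-5],[142,-196,-5],[142,-196,-5],[142,-196,-5],[142,-196,-5],[142,-196,-5],[142,-196,-5]], "roll": [-40,-40,-40,-40,-40,-40,-40,-40], "claw": [0.6,0.6,0.6,0.6,0.6,0.6,0.6,0.6]}}

```text
clock: 0.87
tcp_pos: [0.2909, -0.3448, 0.2363]
ee_rot: [3.141, 0.001, 1.079]
force: [-0.3, -1.4, -0.7]
width: 0.0513
gripper_force: 0.0
```

Call:
{"op": "arm_command", "data": {"travel": [[235,-61,-5],[235,-61,-5],[235,-61,-5],[235,-61,-5],[235,-61,-5],[235,-61,-5],[235,-61,-5],[235,-61,-5]], "roll": [-40,-40,-40,-40,-40,-40,-40,-40], "claw": [0.6,0.6,0.6,0.6,0.6,0.6,0.6,0.6]}}

```text
clock: 1.53
tcp_pos: [0.3491, -0.11, 0.2417]
ee_rot: [3.141, 0.001, 1.777]
force: [-0.1, -0.7, -0.1]
width: 0.0512
gripper_force: 0.0
```

Call:
{"op": "arm_command", "data": {"travel": [[220,103,-5],[220,103,-5],[220,103,-5],[220,103,-5],[220,103,-5],[220,103,-5],[220,103,-5],[220,103,-5]], "roll": [-39,-39,-39,-39,-39,-39,-39,-39], "claw": [0.6,0.6,0.6,0.6,0.6,0.6,0.6,0.6]}}

```text
clock: 2.2
tcp_pos: [0.4058, 0.1255, 0.2462]
ee_rot: [-3.14, 0.001, 2.455]
force: [0.3, -1.2, -0.4]
width: 0.051
gripper_force: 0.0
```

```bash
python3 -c "
from h import *
plan((440,210,290,179.9))"
```

```text
call 0 [27.1, 87.0, -43.8] roll -39.2 rows>= 6
```

Call:
{"op": "arm_command", "data": {"travel": [[27,87,-44],[27,87,-44],[27,87,-44],[27,87,-44],[27,87,-44],[27,87,-44],[27,87,-44],[27,87,-44]], "roll": [-39,-39,-39,-39,-39,-39,-39,-39], "claw": [0.6,0.6,0.6,0.6,0.6,0.6,0.6,0.6]}}

```text
clock: 2.87
tcp_pos: [0.4397, 0.2081, 0.2901]
ee_rot: [-3.141, -0.0, 3.13]
force: [-0.2, -0.8, 0.7]
width: 0.0514
gripper_force: 0.0
```

```bash
python3 - <<'E'
from h import *
st(); im,cam=snap('wrist','w1')
for c in blobs(mask(im,(5,120,50),(18,255,255)),300)[:4]: print('perch',rect(c,cam,.028),cv2.boundingRect(c))
for c in blobs(mask(im,(0,150,60),(4,255,255)),10)[:8]: print('red',cv2.boundingRect(c))
E
```

```text
t 2.87 tcp [439.7 208.1 290.1] rpy [-1.7995e+02 -1.0000e-02  1.7935e+02] w 51.4 q [ 0.3  -0.13  1.86 -0.    1.41 -1.26] F [-0.2 -0.8  0.7]
perch (array([532.7, 431.4]), 4.8, array([115.6,  37.3])) (411, 173, 32, 78)
perch (array([490. , 361.8]), 0.2, array([111.7,  34. ])) (363, 142, 33, 81)
perch (array([490.2, 294.8]), 14.6, array([112.9,  28.2])) (309, 143, 37, 81)
red (241, 253, 6, 11)
red (129, 258, 6, 11)
red (74, 262, 4, 9)
```

View pics/w1.png

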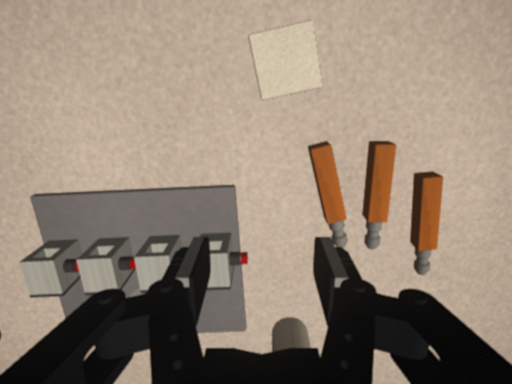

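The wrist view shows the three perch bars at (328,183), (379,182) and (428,212) and the holders' bores at y≈250 px. I'll grasp the nearest perch first.

```bash
python3 -c "
from h import *
plan((489.5,296,70,-165.5),(489.5,296,4,-165.5))"
```

```text
call 0 [-49.1, 88.1, 220.1] roll -15.1 rows>= 6
call 0 [-0.0, 0.0, 66.0] roll -0.0 rows>= 2
```

Call:
{"op": "arm_command", "data": {"travel": [[-49,88,220],[-49,88,220],[-49,88,220],[-49,88,220],[-49,88,220],[-49,88,220],[-49,88,220],[-49,88,220]], "roll": [-15,-15,-15,-15,-15,-15,-15,-15], "claw": [0.55,0.55,0.55,0.55,0.55,0.55,0.55,0.55]}}

```text
clock: 3.58
tcp_pos: [0.4865, 0.2966, 0.0675]
ee_rot: [-3.14, -0.007, -2.886]
force: [-0.7, 0.2, -0.1]
width: 0.047
gripper_force: 0.0
```

```bash
python3 - <<'E'
from h import *
st(); im,cam=snap('wrist','w2')
T=T_tool()
for c in blobs(mask(im,(5,120,50),(18,255,255)),300)[:4]: 
    r=rect(c,cam,.028); print('perch',r,cv2.boundingRect(c),'tool',(np.r_[r[0]/1000,.028]-T[:3,3])@T[:3,:3]*1000)
E
```

```text
t 3.58 tcp [486.5 296.6  67.5] rpy [-179.91   -0.38 -165.37] w 47.0 q [ 0.42  0.3   1.85 -0.    1.   -1.4 ] F [-0.7  0.2 -0.1]
perch (array([490.4, 295.7]), 14.7, array([111.9,  27. ])) (238, 132, 47, 167) tool [-1.65629772 -2.08964934 42.22916132]
perch (array([477.5, 361.1]), 0.1, array([86.6, 35.7])) (332, 157, 86, 135) tool [-5.68702934 64.44846774 42.18249396]
perch (array([502.5, 433.6]), 4.8, array([59.1, 27.8])) (431, 246, 57, 80) tool [-48.18243388 128.28718542  42.08912573]
```

View pics/w2.png

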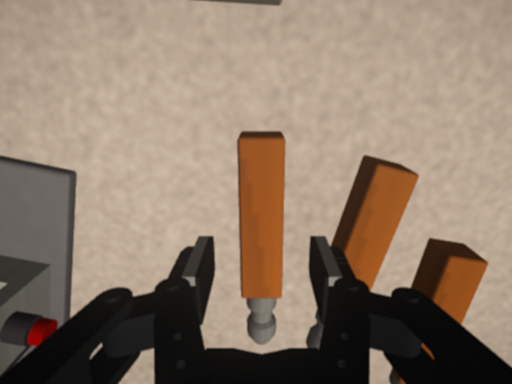

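Call:
{"op": "arm_command", "data": {"travel": [[-1,-1,35],[-1,-1,55],[-1,-1,65],[-1,-1,65],[-1,-1,65],[-1,-1,65],[-1,-1,65],[-1,-1,65]], "roll": [0,0,0,0,0,0,0,0], "claw": [0.55,0.55,0.55,0.55,0.1,0.1,0.1,0.1], "newtons": 70}}

```text
clock: 4.3
tcp_pos: [0.4917, 0.2983, 0.0083]
ee_rot: [3.141, 0.005, -2.885]
force: [-0.7, -1.3, 7.5]
width: 0.0265
gripper_force: 73.2
```

```bash
python3 - <<'E'
from h import *
st(); print(manip.state()['gripper_force'])
E
```

```text
t 4.3 tcp [491.7 298.3   8.3] rpy [ 179.97    0.28 -165.3 ] w 26.5 q [ 0.42  0.4   1.86 -0.    0.88 -1.4 ] F [-0.7 -1.3  7.5]
73.18646550178528
```

```bash
python3 -c "
from h import *
plan((491.7,298.3,160,-165.5),(420,28,170,-178.5))"
```

```text
call 0 [0.0, -0.0, -151.7] roll 0.2 rows>= 4
call 0 [137.1, -243.7, -10.0] roll 13.0 rows>= 7
```

Call:
{"op": "arm_command", "data": {"travel": [[0,0,-20],[0,0,-60],[0,0,-100],[0,0,-150],[0,0,-150],[0,0,-150]], "roll": [0,0,0,0,0,0], "claw": [0.1,0.1,0.1,0.1,0.1,0.1]}}

```text
clock: 4.8
tcp_pos: [0.4931, 0.2993, 0.1615]
ee_rot: [3.14, 0.012, -2.885]
force: [0.8, 0.7, -1.7]
width: 0.0265
gripper_force: 72.2
```

Call:
{"op": "arm_command", "data": {"travel": [[137,-244,-10],[137,-244,-10],[137,-244,-10],[137,-244,-10],[137,-244,-10],[137,-244,-10],[137,-244,-10],[137,-244,-10]], "roll": [13,13,13,13,13,13,13,13], "claw": [0.1,0.1,0.1,0.1,0.1,0.1,0.1,0.1]}}

```text
clock: 5.47
tcp_pos: [0.4158, 0.0227, 0.1631]
ee_rot: [-3.139, -0.005, -3.117]
force: [-0.3, 0.1, -0.8]
width: 0.0266
gripper_force: 72.1
```

Call:
{"op": "arm_command", "data": {"travel": [[0,0,0],[0,0,0],[0,0,0]], "roll": [0,0,0], "claw": [0.1,0.1,0.1]}}

```text
clock: 5.72
tcp_pos: [0.4184, 0.0277, 0.1644]
ee_rot: [3.141, -0.002, -3.111]
force: [0.5, -0.1, -1.3]
width: 0.0266
gripper_force: 72.2
```

```bash
python3 - <<'E'
from h import *
st(); im,cam=snap('wrist','w3'); np.save('w3cam.npy',cam[1])
E
```

```text
t 5.72 tcp [418.4  27.7 164.4] rpy [ 1.7996e+02 -9.0000e-02 -1.7823e+02] w 26.6 q [-0.1  -0.17  2.14  0.    1.17 -1.7 ] F [ 0.5 -0.1 -1.3]
```

View pics/w3.png

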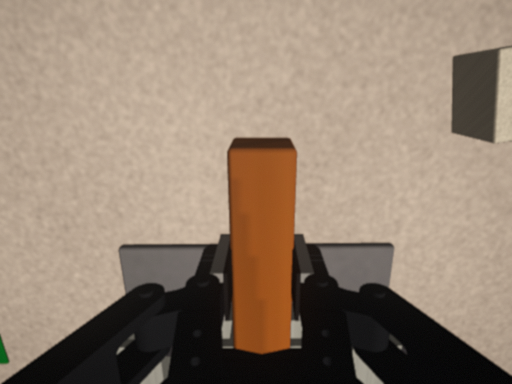

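```bash
python3 - <<'E'
from h import *
cam=(manip.calibration('wrist')['mtx'],np.load('w3cam.npy')); im=cv2.imread('pics/w3.png')[:,:,::-1].copy()
g=cv2.cvtColor(im,cv2.COLOR_RGB2GRAY).astype(float)
def frontedge(us):
    out=[]
    for u in us:
        col=cv2.GaussianBlur(g[200:275,u-1:u+2].mean(1).reshape(-1,1),(1,5),0).ravel(); d=np.diff(col); i=d.argmin()
        out.append((u,200+i+.5))
    return np.array(out)
E_=frontedge(list(range(130,210,4))+list(range(315,386,4)))
P=pt(cam,E_,.012)*1000
k,b=np.polyfit(P[:,1],P[:,0],1); print('yaw',-np.degrees(np.arctan(k)),'res',np.abs(P[:,0]-k*P[:,1]-b).max())
# side ends: scan rows 252..262
for r in (250,254,258):
    row=g[r-1:r+2].mean(0); d=np.diff(cv2.GaussianBlur(row.reshape(1,-1),(5,1),0).ravel())
    l=90+d[90:160].argmin(); rr=360+d[360:420].argmax(); q=pt(cam,[(l+.5,r),(rr+.5,r)],.012)*1000; print(l,rr,q,np.linalg.norm(q[1]-q[0]))
print('x at y=28',k*28+b)
E
```

```text
yaw 2.08250195593571 res 0.25916320311324625
117 393 [[ 509.49194634 -120.71731135]
 [ 500.71594157  166.70563534]] 287.55689619148495
118 393 [[ 514.17636869 -120.1816526 ]
 [ 505.39579663  167.45103442]] 287.766678208946
119 392 [[ 518.90189111 -119.64129409]
 [ 510.14878957  167.15203808]] 286.92687598980496
x at y=28 496.81000572325854
```

```bash
python3 -c "
from h import *
plan((456,-90,160,-178),(456,-90,44.3,-178))"
```

```text
call 0 [-33.7, -118.9, 4.6] roll -0.2 rows>= 3
call 0 [-0.0, 0.0, 115.7] roll -0.0 rows>= 3
```

Call:
{"op": "arm_command", "data": {"travel": [[-34,-119,4],[-34,-119,4],[-34,-119,4],[-34,-119,4],[-34,-119,60],[-34,-119,90],[-34,-119,110],[-34,-119,120]], "roll": [0,0,0,0,0,0,0,0], "claw": [0.1,0.1,0.1,0.1,0.1,0.1,0.1,0.1]}}

```text
clock: 6.43
tcp_pos: [0.4528, -0.0887, 0.0409]
ee_rot: [3.138, -0.008, -3.11]
force: [-0.6, 0.0, -2.0]
width: 0.0263
gripper_force: 72.1
```

Call:
{"op": "arm_command", "data": {"travel": [[0,0,0],[0,0,0],[0,0,0],[0,0,0]], "roll": [0,0,0,0], "claw": [0.1,0.1,0.1,0.1]}}

```text
clock: 6.77
tcp_pos: [0.4587, -0.0917, 0.0476]
ee_rot: [-3.14, 0.005, -3.111]
force: [0.6, 1.0, -2.2]
width: 0.0262
gripper_force: 72.1
```

```bash
python3 - <<'E'
from h import *
st(); im,cam=snap('wrist','w4'); im2,c2=snap('scene','s4')
u=px(c2,[.56,-.09,.05])[0]; print(u)
x,y=int(u[0]),int(u[1]); cr=im2[max(0,y-50):y+50,x-65:x+65,::-1]
a=cv2.resize(cr,(520,400),interpolation=cv2.INTER_CUBIC); b=cv2.imread('pics/w4.png')[:,150:400]
b=cv2.resize(b,(260,400)); cv2.imwrite('pics/c4.png',np.hstack([a,b]))
E
```

```text
t 6.77 tcp [458.7 -91.7  47.6] rpy [-179.9     0.26 -178.26] w 26.2 q [-0.35  0.13  2.1   0.    0.9  -1.95] F [ 0.6  1.  -2.2]
[237.64897119 191.98435205]
```

View pics/c4.png

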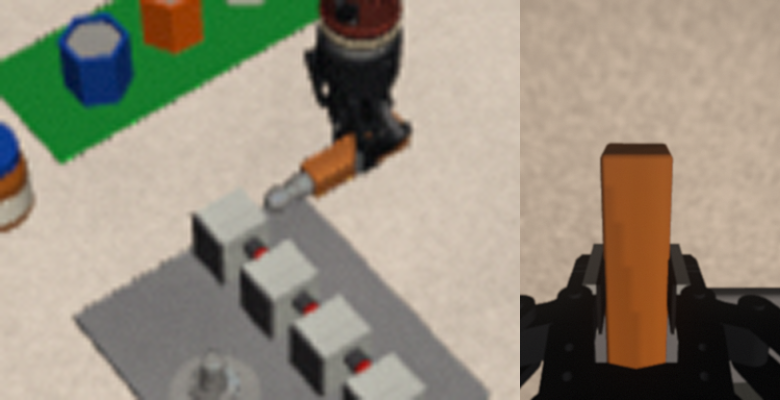

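The scene crop shows the spigot pointing level at the first holder, just short of its mouth. I'll insert in steps and watch the force.

Call:
{"op": "arm_command", "data": {"travel": [[-5,1.5,3],[-10,1.5,3],[-15,1.5,3],[-20,1.5,3],[-20,1.5,3],[-20,1.5,3],[-20,1.5,3],[-20,1.5,3]], "roll": [0,0,0,0,0,0,0,0], "claw": [0.1,0.1,0.1,0.1,0.1,0.1,0.1,0.1]}}

```text
clock: 7.53
tcp_pos: [0.4759, -0.089, 0.0421]
ee_rot: [3.141, -0.001, -3.112]
force: [-0.2, -0.3, -0.6]
width: 0.0266
gripper_force: 72.1
```

```bash
python3 - <<'E'
from h import *
st()
E
```

```text
t 7.53 tcp [475.9 -89.   42.1] rpy [ 1.7999e+02 -4.0000e-02 -1.7830e+02] w 26.6 q [-0.33  0.18  2.06 -0.    0.9  -1.93] F [-0.2 -0.3 -0.6]
```

Call:
{"op": "arm_command", "data": {"travel": [[-3,0,-2],[-6,0,-2],[-9,0,-2],[-12,0,-2],[-15,0,-2],[-15,0,-2],[-15,0,-2],[-15,0,-2]], "roll": [0,0,0,0,0,0,0,0], "claw": [0.1,0.1,0.1,0.1,0.1,0.1,0.1,0.1]}}

```text
clock: 8.2
tcp_pos: [0.4913, -0.0887, 0.0442]
ee_rot: [-3.142, -0.0, -3.112]
force: [0.3, -0.2, -1.2]
width: 0.0266
gripper_force: 72.1
```

```bash
python3 - <<'E'
from h import *
st(); print(manip.state()['moment'])
E
```

```text
t 8.2 tcp [491.3 -88.7  44.2] rpy [-180.     -0.   -178.29] w 26.6 q [-0.32  0.2   2.03 -0.    0.91 -1.92] F [ 0.3 -0.2 -1.2]
[ 0.02042697  0.02393759 -0.0374461 ]
```

Call:
{"op": "arm_command", "data": {"travel": [[-3,0,0],[-6,0,0],[-9,0,0],[-12,0,0],[-15,0,0],[-18,0,0],[-18,0,0]], "roll": [0,0,0,0,0,0,0], "claw": [0.1,0.1,0.1,0.1,0.1,0.1,0.1]}}

```text
clock: 8.78
tcp_pos: [0.5099, -0.0881, 0.0443]
ee_rot: [3.141, 0.001, -3.112]
force: [-1.6, 1.1, 0.0]
width: 0.027
gripper_force: 72.1
```

Call:
{"op": "arm_command", "data": {"travel": [[-2,0,0],[-4,0,0],[-6,0,0],[-6,0,0]], "roll": [0,0,0,0], "claw": [0.1,0.1,0.1,0.1]}}

```text
clock: 9.12
tcp_pos: [0.5146, -0.0878, 0.0439]
ee_rot: [3.141, -0.002, -3.112]
force: [-3.1, -0.5, -1.4]
width: 0.0265
gripper_force: 72.1
```

```bash
python3 - <<'E'
from h import *
st(); print(manip.state()['moment'])
E
```

```text
t 9.12 tcp [514.6 -87.8  43.9] rpy [ 1.7999e+02 -1.1000e-01 -1.7829e+02] w 26.5 q [-0.3   0.25  1.97 -0.    0.92 -1.9 ] F [-3.1 -0.5 -1.4]
[-0.04439166  0.40796833 -0.06456339]
```

Excellent; push to the shoulder.

Call:
{"op": "arm_command", "data": {"travel": [[-2,0,0],[-4,0,0],[-6,0,0],[-6,0,0]], "roll": [0,0,0,0], "claw": [0.1,0.1,0.1,0.1]}}

```text
clock: 9.45
tcp_pos: [0.5202, -0.0877, 0.0439]
ee_rot: [3.141, -0.003, -3.111]
force: [-6.5, -2.0, 0.7]
width: 0.0264
gripper_force: 72.4
```

```bash
python3 - <<'E'
from h import *
st(); print(manip.state()['moment'])
E
```

```text
t 9.45 tcp [520.2 -87.7  43.9] rpy [ 179.98   -0.19 -178.27] w 26.4 q [-0.3   0.26  1.96 -0.    0.93 -1.9 ] F [-6.5 -2.   0.7]
[-0.1434139   0.93558202  0.05192956]
```

Call:
{"op": "arm_command", "data": {"travel": [[-2,0,0],[-4,0,0],[-4,0,0],[-4,0,0]], "roll": [0,0,0,0], "claw": [0.1,0.1,0.1,0.1]}}

```text
clock: 9.78
tcp_pos: [0.5202, -0.0877, 0.0436]
ee_rot: [3.141, -0.012, -3.11]
force: [-17.3, -2.3, 9.0]
width: 0.0262
gripper_force: 73.5
```

Call:
{"op": "arm_command", "data": {"travel": [[-2,0,0],[-4,0,0],[-4,0,0],[-4,0,0]], "roll": [0,0,0,0], "claw": [0.1,0.1,0.1,0.1]}}

```text
clock: 10.12
tcp_pos: [0.5202, -0.0876, 0.0431]
ee_rot: [3.14, -0.022, -3.109]
force: [-25.8, -4.6, 16.5]
width: 0.0265
gripper_force: 74.5
```

```bash
python3 - <<'E'
from h import *
st(); print(manip.state()['moment'])
im,cam=snap('wrist','w5'); im2,c2=snap('scene','s5')
u=px(c2,[.55,-.09,.05])[0]
x,y=int(u[0]),int(u[1]); cr=im2[max(0,y-50):y+50,x-65:x+65,::-1]
a=cv2.resize(cr,(520,400),interpolation=cv2.INTER_CUBIC); b=cv2.imread('pics/w5.png')[:,150:400]
b=cv2.resize(b,(260,400)); cv2.imwrite('pics/c5.png',np.hstack([a,b]))
E
```

```text
t 10.12 tcp [520.2 -87.6  43.1] rpy [ 179.92   -1.25 -178.16] w 26.5 q [-0.3   0.27  1.95 -0.01  0.95 -1.9 ] F [-25.8  -4.6  16.5]
[-0.66834079  3.41232871  0.07228484]
```

View pics/c5.png

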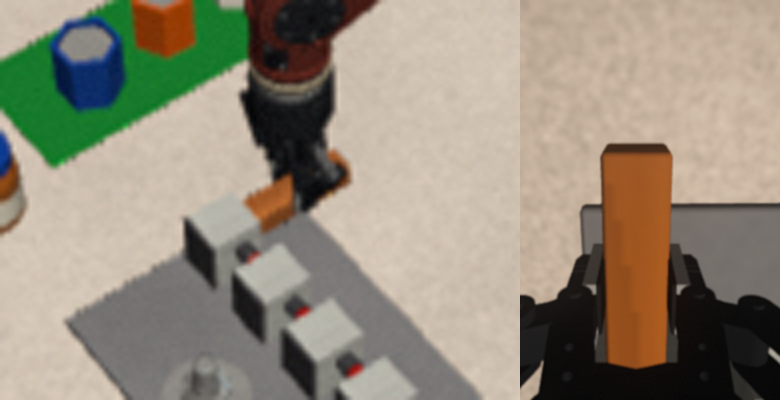

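Home: shoulder contact is clear, with the TCP stopped at x=520.2 and the force rising to 26 N. I'll ease off, release and lift.

Call:
{"op": "arm_command", "data": {"travel": [[7,0,0],[7,0,0],[7,0,0],[7,0,0],[7,0,0],[7,0,0],[7,0,0]], "roll": [0,0,0,0,0,0,0], "claw": [0.1,0.1,0.55,0.55,0.55,0.55,0.55]}}

```text
clock: 10.8
tcp_pos: [0.5237, -0.0879, 0.045]
ee_rot: [-3.141, 0.003, -3.112]
force: [0.7, -0.2, -0.0]
width: 0.047
gripper_force: 0.0
```

Call:
{"op": "arm_command", "data": {"travel": [[0,0,-20],[0,0,-60],[0,0,-100],[0,0,-150],[0,0,-150],[0,0,-150]], "roll": [0,0,0,0,0,0], "claw": [0.55,0.55,0.55,0.55,0.55,0.55]}}

```text
clock: 11.3
tcp_pos: [0.5263, -0.0888, 0.2]
ee_rot: [-3.138, 0.011, -3.112]
force: [0.5, -0.8, -0.2]
width: 0.0468
gripper_force: 0.0
```

```bash
python3 - <<'E'
from h import *
st()
im,cam=snap('top','t6')
for c in blobs(mask(im,(5,120,60),(18,255,255)),100)[:9]:
    if cv2.contourArea(c)<500: print(rect(c,cam,.028))
plan((440,200,220,-178),(487.5,361,90,-179.8))
E
```

```text
t 11.3 tcp [526.3 -88.8 200. ] rpy [-179.79    0.64 -178.28] w 46.8 q [-0.3   0.04  1.87  0.    1.22 -1.9 ] F [ 0.5 -0.8 -0.2]
(array([ 494.1, -364.7]), -89.7, array([64. , 66.5]))
(array([534.6, 436.8]), 3.3, array([105.9,  27.1]))
(array([489.2, 365.6]), 0.1, array([104.8,  28. ]))
(array([498.8, -90. ]), 1.3, array([60.4, 23.4]))
call 0 [37.7, 145.2, -11.7] roll -0.1 rows>= 4
call 1 [37.4, 145.3, -11.7] roll -0.1 rows>= 4
call 0 [-53.1, 159.2, 130.0] roll 1.8 rows>= 6
```

Call:
{"op": "arm_command", "data": {"travel": [[75,290,-20],[75,290,-20],[75,290,-20],[75,290,-20],[75,290,-20],[75,290,-20],[75,290,-20],[75,290,-20]], "roll": [0,0,0,0,0,0,0,0], "claw": [0.55,0.55,0.55,0.55,0.55,0.55,0.55,0.55]}}

```text
clock: 12.02
tcp_pos: [0.4352, 0.2044, 0.2119]
ee_rot: [3.14, -0.005, -3.107]
force: [0.4, -0.9, 0.2]
width: 0.0471
gripper_force: 0.0
```

Call:
{"op": "arm_command", "data": {"travel": [[-45,160,130],[-45,160,130],[-45,160,130],[-45,160,130],[-45,160,130],[-45,160,130],[-45,160,130],[-45,160,130]], "roll": [2,2,2,2,2,2,2,2], "claw": [0.55,0.55,0.55,0.55,0.55,0.55,0.55,0.55]}}

```text
clock: 12.68
tcp_pos: [0.4777, 0.3598, 0.0823]
ee_rot: [-3.139, -0.003, 3.137]
force: [0.1, -0.6, 0.2]
width: 0.0469
gripper_force: 0.0
```

```bash
cat >> h.py <<'E'
def perches(name):
    st(); im,cam=snap('wrist',name); T=T_tool()
    for c in blobs(mask(im,(5,120,50),(18,255,255)),300)[:4]:
        r=rect(c,cam,.028); print('perch',r,cv2.boundingRect(c),'tool',np.round((np.r_[r[0]/1000,.028]-T[:3,3])@T[:3,:3]*1000,1))
E
python3 -c "
from h import *
perches('w7')"
```

```text
t 12.68 tcp [477.7 359.8  82.3] rpy [-179.85   -0.19  179.72] w 46.9 q [ 0.53  0.33  1.78 -0.    1.04 -1.04] F [ 0.1 -0.6  0.2]
perch (array([489.5, 366.1]), 0.1, array([112.2,  27. ])) (252, 141, 43, 154) tool [-10.7   6.2  56.1]
perch (array([510.5, 432.6]), 4.9, array([77. , 31.9])) (345, 199, 48, 98) tool [-31.4  72.8  56. ]
```

Call:
{"op": "arm_command", "data": {"travel": [[-10,5.5,20],[-10,5.5,30],[-10,5.5,40],[-10,5.5,40],[-10,5.5,40],[-10,5.5,40]], "roll": [0,0,0,0,0,0], "claw": [0.55,0.55,0.55,0.55,0.55,0.55]}}

```text
clock: 13.23
tcp_pos: [0.4891, 0.3664, 0.0452]
ee_rot: [3.141, 0.001, 3.136]
force: [1.3, 0.6, 0.3]
width: 0.0471
gripper_force: 0.0
```

```bash
python3 -c "
from h import *
perches('w8')"
```

```text
t 13.23 tcp [489.1 366.4  45.2] rpy [1.7998e+02 4.0000e-02 1.7968e+02] w 47.1 q [ 0.53  0.4   1.76 -0.    0.98 -1.04] F [1.3 0.6 0.3]
perch (array([489.6, 366.2]), 0.1, array([112.,  27.])) (236, 131, 54, 186) tool [-0.2 -0.5 17.4]
perch (array([502. , 431.5]), 4.8, array([60.8, 32.5])) (350, 202, 60, 95) tool [-12.3  64.9  17.4]
perch (array([579.6, 442.1]), 5.7, array([19.6, 16.8])) (369, 348, 27, 24) tool [-89.8  75.9  17.5]
```

Call:
{"op": "arm_command", "data": {"travel": [[0,0,20],[0,0,32],[0,0,38],[0,0,38],[0,0,38],[0,0,38],[0,0,38],[0,0,38]], "roll": [0,0,0,0,0,0,0,0], "claw": [0.55,0.55,0.55,0.55,0.1,0.1,0.1,0.1], "newtons": 70}}

```text
clock: 13.95
tcp_pos: [0.4893, 0.3669, 0.0069]
ee_rot: [3.141, 0.001, 3.136]
force: [0.6, 0.6, 2.4]
width: 0.0263
gripper_force: 71.6
```

Call:
{"op": "arm_command", "data": {"travel": [[0,0,-20],[0,0,-60],[0,0,-100],[0,0,-150],[0,0,-150],[0,0,-150]], "roll": [0,0,0,0,0,0], "claw": [0.1,0.1,0.1,0.1,0.1,0.1]}}

```text
clock: 14.45
tcp_pos: [0.4923, 0.3687, 0.1624]
ee_rot: [3.136, 0.01, 3.136]
force: [0.2, 0.7, -1.2]
width: 0.0268
gripper_force: 71.0
```

```bash
python3 -c "
from h import *
st(); plan((454.5,-14.5,158,-178.3))"
```

```text
t 14.45 tcp [492.3 368.7 162.4] rpy [179.67   0.56 179.71] w 26.8 q [ 0.53  0.25  1.7   0.    1.17 -1.04] F [ 0.2  0.7 -1.2]
call 0 [17.9, -191.7, 2.2] roll -1.0 rows>= 5
call 1 [21.3, -191.3, 2.2] roll -1.0 rows>= 5
```

Call:
{"op": "arm_command", "data": {"travel": [[18,-192,2],[18,-192,2],[18,-192,2],[18,-192,2],[18,-192,2],[18,-192,2]], "roll": [-1,-1,-1,-1,-1,-1], "claw": [0.1,0.1,0.1,0.1,0.1,0.1]}}

```text
clock: 14.95
tcp_pos: [0.4668, 0.17, 0.151]
ee_rot: [-3.138, -0.007, -3.133]
force: [0.6, 0.7, -0.8]
width: 0.0265
gripper_force: 71.0
```

Call:
{"op": "arm_command", "data": {"travel": [[21,-192,2],[21,-192,2],[21,-192,2],[21,-192,2],[21,-192,2],[21,-192,2],[21,-192,2],[21,-192,2]], "roll": [-1,-1,-1,-1,-1,-1,-1,-1], "claw": [0.1,0.1,0.1,0.1,0.1,0.1,0.1,0.1]}}

```text
clock: 15.62
tcp_pos: [0.4506, -0.0166, 0.151]
ee_rot: [3.14, -0.002, -3.112]
force: [0.2, -0.0, -1.1]
width: 0.0266
gripper_force: 71.0
```

Call:
{"op": "arm_command", "data": {"travel": [[0,0,40],[0,0,70],[0,0,100],[0,0,112],[0,0,112],[0,0,112],[0,0,112],[0,0,112]], "roll": [0,0,0,0,0,0,0,0], "claw": [0.1,0.1,0.1,0.1,0.1,0.1,0.1,0.1]}}

```text
clock: 16.28
tcp_pos: [0.4532, -0.0172, 0.0419]
ee_rot: [-3.141, 0.004, -3.111]
force: [-0.2, 0.3, -1.4]
width: 0.0268
gripper_force: 70.9
```

```bash
python3 -c "
from h import *
st(); plan((491,-13.7,43.2,-178.3))"
```

```text
t 16.28 tcp [453.2 -17.2  41.9] rpy [-179.96    0.2  -178.23] w 26.8 q [-0.19  0.12  2.14  0.    0.88 -1.79] F [-0.2  0.3 -1.4]
call 0 [-37.9, 2.3, -1.3] roll 0.1 rows>= 1
```

Call:
{"op": "arm_command", "data": {"travel": [[0,2.3,-1],[-8,2.3,-1],[-16,2.3,-1],[-22,2.3,-1],[-27,2.3,-1],[-32,2.3,-1],[-37,2.3,-1],[-37,2.3,-1]], "roll": [0,0,0,0,0,0,0,0], "claw": [0.1,0.1,0.1,0.1,0.1,0.1,0.1,0.1]}}

```text
clock: 16.95
tcp_pos: [0.4895, -0.0142, 0.0416]
ee_rot: [-3.142, 0.001, -3.112]
force: [0.6, 1.0, -0.7]
width: 0.0262
gripper_force: 71.2
```

```bash
python3 -c "
from h import *
st(); plan((510,-12.9,43.2,-178.3))"
```

```text
t 16.95 tcp [489.5 -14.2  41.6] rpy [-1.800e+02  7.000e-02 -1.783e+02] w 26.2 q [-0.17  0.19  2.05  0.    0.9  -1.77] F [ 0.6  1.  -0.7]
call 0 [-20.5, 0.7, -1.6] roll -0.0 rows>= 1
```

Call:
{"op": "arm_command", "data": {"travel": [[-3,0.5,-1.5],[-6,0.5,-1.5],[-9,0.5,-1.5],[-12,0.5,-1.5],[-15,0.5,-1.5],[-18,0.5,-1.5],[-21,0.5,-1.5],[-21,0.5,-1.5]], "roll": [0,0,0,0,0,0,0,0], "claw": [0.1,0.1,0.1,0.1,0.1,0.1,0.1,0.1]}}

```text
clock: 17.62
tcp_pos: [0.509, -0.0133, 0.0425]
ee_rot: [-3.141, -0.001, -3.112]
force: [-0.4, -1.8, -2.8]
width: 0.0268
gripper_force: 71.0
```

Call:
{"op": "arm_command", "data": {"travel": [[-3,0,0],[-6,0,0],[-8,0,0],[-9,0,0],[-10,0,0],[-10,0,0],[-10,0,0]], "roll": [0,0,0,0,0,0,0], "claw": [0.1,0.1,0.1,0.1,0.1,0.1,0.1]}}

```text
clock: 18.2
tcp_pos: [0.5156, -0.013, 0.0422]
ee_rot: [-3.141, -0.009, -3.111]
force: [-10.6, -4.1, 5.1]
width: 0.0265
gripper_force: 72.0
```

Call:
{"op": "arm_command", "data": {"travel": [[-2,0,0],[-4,0,0],[-5,0,0],[-5,0,0]], "roll": [0,0,0,0], "claw": [0.1,0.1,0.1,0.1]}}

```text
clock: 18.53
tcp_pos: [0.5155, -0.0128, 0.0416]
ee_rot: [3.141, -0.021, -3.11]
force: [-23.2, -6.1, 15.9]
width: 0.0264
gripper_force: 73.3
```

```bash
python3 -c "
from h import *
st()"
```

```text
t 18.53 tcp [515.5 -12.8  41.6] rpy [ 179.98   -1.22 -178.19] w 26.4 q [-0.16  0.25  1.98 -0.    0.94 -1.76] F [-23.2  -6.1  15.9]
```

It stopped at 515.5 with 23 N. That matches the shoulder contact predicted from the grasp offset. Release and fetch the third perch.

Call:
{"op": "arm_command", "data": {"travel": [[8,0,0],[8,0,0],[8,0,0],[8,0,0],[8,0,0],[8,0,0],[8,0,0]], "roll": [0,0,0,0,0,0,0], "claw": [0.1,0.1,0.55,0.55,0.55,0.55,0.55]}}

```text
clock: 19.12
tcp_pos: [0.5173, -0.0127, 0.0433]
ee_rot: [-3.142, 0.002, -3.112]
force: [-0.1, -0.7, -0.0]
width: 0.0471
gripper_force: 0.0
```

Call:
{"op": "arm_command", "data": {"travel": [[0,0,-20],[0,0,-60],[0,0,-100],[0,0,-150],[0,0,-150],[0,0,-150]], "roll": [0,0,0,0,0,0], "claw": [0.55,0.55,0.55,0.55,0.55,0.55]}}

```text
clock: 19.62
tcp_pos: [0.5202, -0.0133, 0.1983]
ee_rot: [-3.14, 0.011, -3.112]
force: [0.7, 0.5, -0.4]
width: 0.0472
gripper_force: 0.0
```

```bash
python3 - <<'E'
from h import *
st()
im,cam=snap('top','t9')
for c in blobs(mask(im,(5,120,60),(18,255,255)),100)[:9]:
    if cv2.contourArea(c)<500: print(rect(c,cam,.028))
plan((500,200,200,-178),(533,434,80,-176.5))
E
```

```text
t 19.62 tcp [520.2 -13.3 198.3] rpy [-179.89    0.64 -178.28] w 47.2 q [-0.16  0.02  1.9   0.    1.22 -1.76] F [ 0.7  0.5 -0.4]
(array([ 450.2, -341.6]), -89.6, array([63.5, 66.3]))
(array([418.9,  35.8]), 78.7, array([167.3,  72.5]))
(array([534.6, 436.8]), 3.3, array([105.9,  27.1]))
(array([522.2, -72.8]), 1.2, array([107.8,  56.7]))
(array([561.5,  85.5]), -11.4, array([ 21.4, 194.7]))
(array([491.9, -13.4]), 1.5, array([50.3, 23.4]))
call 0 [11.5, 213.3, -5.0] roll -0.3 rows>= 6
call 0 [-41.1, 232.7, 120.0] roll -1.5 rows>= 7
```

Call:
{"op": "arm_command", "data": {"travel": [[11,213,-5],[11,213,-5],[11,213,-5],[11,213,-5],[11,213,-5],[11,213,-5],[11,213,-5]], "roll": [0,0,0,0,0,0,0], "claw": [0.55,0.55,0.55,0.55,0.55,0.55,0.55]}}

```text
clock: 20.25
tcp_pos: [0.4966, 0.2018, 0.1949]
ee_rot: [-3.141, -0.005, -3.107]
force: [-0.4, 0.2, -0.7]
width: 0.047
gripper_force: 0.0
```

Call:
{"op": "arm_command", "data": {"travel": [[-41,232,120],[-41,232,120],[-41,232,120],[-41,232,120],[-41,232,120],[-41,232,120],[-41,232,120],[-41,232,120]], "roll": [-2,-2,-2,-2,-2,-2,-2,-2], "claw": [0.55,0.55,0.55,0.55,0.55,0.55,0.55,0.55]}}

```text
clock: 20.92
tcp_pos: [0.5309, 0.4326, 0.0721]
ee_rot: [-3.138, -0.007, -3.075]
force: [0.2, -0.3, 0.9]
width: 0.0468
gripper_force: 0.0
```

Call:
{"op": "arm_command", "data": {"travel": [[0,0,20],[0,0,30],[0,0,30],[0,0,30],[0,0,30]], "roll": [0,0,0,0,0], "claw": [0.55,0.55,0.55,0.55,0.55]}}

```text
clock: 21.33
tcp_pos: [0.5335, 0.4318, 0.0484]
ee_rot: [-3.142, 0.0, -3.078]
force: [-0.0, -0.3, -0.2]
width: 0.0466
gripper_force: 0.0
```

```bash
python3 -c "
from h import *
perches('w10')"
```

```text
t 21.33 tcp [533.5 431.8  48.4] rpy [-1.8000e+02  2.0000e-02 -1.7638e+02] w 46.6 q [ 0.58  0.53  1.56 -0.    1.05 -1.06] F [-0.  -0.3 -0.2]
perch (array([534. , 437.5]), 4.7, array([111.9,  27. ])) (248, 131, 52, 183) tool [-0.4  5.1 21. ]
```

Call:
{"op": "arm_command", "data": {"travel": [[0,5,5],[0,5,20],[0,5,35],[0,5,41],[0,5,41],[0,5,41],[0,5,41],[0,5,41]], "roll": [-1,-1,-1,-1,-1,-1,-1,-1], "claw": [0.55,0.55,0.55,0.55,0.1,0.1,0.1,0.1], "newtons": 70}}

```text
clock: 22.05
tcp_pos: [0.5328, 0.438, 0.007]
ee_rot: [3.141, 0.0, -3.059]
force: [1.2, 0.4, -1.1]
width: 0.0269
gripper_force: 69.9
```

Call:
{"op": "arm_command", "data": {"travel": [[0,0,-20],[0,0,-60],[0,0,-100],[0,0,-150],[0,0,-150],[0,0,-150]], "roll": [0,0,0,0,0,0], "claw": [0.1,0.1,0.1,0.1,0.1,0.1]}}

```text
clock: 22.55
tcp_pos: [0.5363, 0.4404, 0.1642]
ee_rot: [3.135, 0.011, -3.06]
force: [-0.2, -0.0, -0.8]
width: 0.0266
gripper_force: 70.2
```

```bash
python3 -c "
from h import *
st(); plan((452,60,158,-178.3))"
```

```text
t 22.55 tcp [536.3 440.4 164.2] rpy [ 179.64    0.65 -175.3 ] w 26.6 q [ 0.59  0.41  1.5   0.    1.22 -1.07] F [-0.2 -0.  -0.8]
call 0 [57.6, -186.1, 3.1] roll 1.5 rows>= 5
call 1 [52.7, -187.5, 3.1] roll 1.5 rows>= 5
```

Call:
{"op": "arm_command", "data": {"travel": [[58,-186,3],[58,-186,3],[58,-186,3],[58,-186,3],[58,-186,3],[58,-186,3]], "roll": [1.5,1.5,1.5,1.5,1.5,1.5], "claw": [0.1,0.1,0.1,0.1,0.1,0.1]}}

```text
clock: 23.05
tcp_pos: [0.4861, 0.2422, 0.15]
ee_rot: [-3.137, -0.008, -3.089]
force: [1.5, 1.1, -2.8]
width: 0.0265
gripper_force: 70.3
```

Call:
{"op": "arm_command", "data": {"travel": [[53,-187,3],[53,-187,3],[53,-187,3],[53,-187,3],[53,-187,3],[53,-187,3],[53,-187,3],[53,-187,3]], "roll": [1.5,1.5,1.5,1.5,1.5,1.5,1.5,1.5], "claw": [0.1,0.1,0.1,0.1,0.1,0.1,0.1,0.1]}}

```text
clock: 23.72
tcp_pos: [0.4473, 0.0587, 0.1499]
ee_rot: [3.141, -0.001, -3.112]
force: [0.1, -0.3, -1.0]
width: 0.0268
gripper_force: 70.4
```

Call:
{"op": "arm_command", "data": {"travel": [[0,0,40],[0,0,70],[0,0,100],[0,0,110],[0,0,110],[0,0,110],[0,0,110],[0,0,110]], "roll": [0,0,0,0,0,0,0,0], "claw": [0.1,0.1,0.1,0.1,0.1,0.1,0.1,0.1]}}

```text
clock: 24.38
tcp_pos: [0.4499, 0.0584, 0.0429]
ee_rot: [-3.141, 0.005, -3.111]
force: [0.3, 0.2, -0.5]
width: 0.0268
gripper_force: 70.3
```

```bash
python3 -c "
from h import *
st(); plan((486,61.3,43,-178.2))"
```

```text
t 24.38 tcp [449.9  58.4  42.9] rpy [-179.99    0.26 -178.26] w 26.8 q [-0.03  0.11  2.14  0.    0.89 -1.63] F [ 0.3  0.2 -0.5]
call 0 [-36.1, 1.8, -0.1] roll -0.1 rows>= 1
```

Call:
{"op": "arm_command", "data": {"travel": [[0,1.8,0],[-8,1.8,0],[-16,1.8,0],[-22,1.8,0],[-27,1.8,0],[-32,1.8,0],[-36,1.8,0],[-36,1.8,0]], "roll": [0,0,0,0,0,0,0,0], "claw": [0.1,0.1,0.1,0.1,0.1,0.1,0.1,0.1]}}

```text
clock: 25.05
tcp_pos: [0.484, 0.0607, 0.0406]
ee_rot: [-3.141, -0.0, -3.112]
force: [-0.4, -0.9, -1.8]
width: 0.0271
gripper_force: 70.3
```

```bash
python3 -c "
from h import *
st(); plan((506,62.0,43,-178.2))"
```

```text
t 25.05 tcp [484.   60.7  40.6] rpy [-1.7998e+02 -3.0000e-02 -1.7832e+02] w 27.1 q [-0.02  0.19  2.06 -0.    0.9  -1.62] F [-0.4 -0.9 -1.8]
call 0 [-22.0, 0.7, -2.4] roll -0.1 rows>= 1
```

Call:
{"op": "arm_command", "data": {"travel": [[-3,0.5,-2.3],[-6,0.5,-2.3],[-9,0.5,-2.3],[-12,0.5,-2.3],[-15,0.5,-2.3],[-18,0.5,-2.3],[-21,0.5,-2.3],[-22,0.5,-2.3]], "roll": [0,0,0,0,0,0,0,0], "claw": [0.1,0.1,0.1,0.1,0.1,0.1,0.1,0.1]}}

```text
clock: 25.72
tcp_pos: [0.5035, 0.0616, 0.0418]
ee_rot: [-3.141, -0.005, -3.112]
force: [-2.0, -2.4, -6.3]
width: 0.0266
gripper_force: 69.8
```

Call:
{"op": "arm_command", "data": {"travel": [[-3,0,0],[-6,0,0],[-8,0,0],[-9,0,0],[-10,0,0],[-10,0,0],[-10,0,0]], "roll": [0,0,0,0,0,0,0], "claw": [0.1,0.1,0.1,0.1,0.1,0.1,0.1]}}

```text
clock: 26.3
tcp_pos: [0.5093, 0.062, 0.0415]
ee_rot: [-3.141, -0.014, -3.111]
force: [-14.0, -4.7, 5.1]
width: 0.0268
gripper_force: 71.1
```

Call:
{"op": "arm_command", "data": {"travel": [[-2,0,0],[-4,0,0],[-5,0,0],[-5,0,0]], "roll": [0,0,0,0], "claw": [0.1,0.1,0.1,0.1]}}

```text
clock: 26.63
tcp_pos: [0.5093, 0.0622, 0.0411]
ee_rot: [-3.141, -0.027, -3.11]
force: [-25.7, -5.0, 15.7]
width: 0.0269
gripper_force: 72.7
```

```bash
python3 -c "
from h import *
st()"
```

```text
t 26.63 tcp [509.3  62.2  41.1] rpy [-179.96   -1.53 -178.19] w 26.9 q [-0.01  0.25  1.98 -0.    0.94 -1.62] F [-25.7  -5.   15.7]
```

Call:
{"op": "arm_command", "data": {"travel": [[9,0,0],[9,0,0],[9,0,0],[9,0,0],[9,0,0],[9,0,0],[9,0,0]], "roll": [0,0,0,0,0,0,0], "claw": [0.1,0.1,0.55,0.55,0.55,0.55,0.55]}}

```text
clock: 27.22
tcp_pos: [0.5135, 0.0625, 0.0443]
ee_rot: [3.141, 0.003, -3.112]
force: [-0.2, 0.9, 0.3]
width: 0.047
gripper_force: 0.0
```

Call:
{"op": "arm_command", "data": {"travel": [[0,0,-20],[0,0,-60],[0,0,-100],[20,-10,-150],[50,-40,-180],[90,-70,-190],[90,-70,-190],[90,-70,-190]], "roll": [0,0,0,0,0,0,0,0], "claw": [0.55,0.55,0.55,0.55,0.55,0.55,0.55,0.55]}}

```text
clock: 27.88
tcp_pos: [0.423, -0.0126, 0.2365]
ee_rot: [-3.139, 0.005, -3.114]
force: [1.1, -0.0, 0.4]
width: 0.047
gripper_force: 0.0
```

Call:
{"op": "arm_command", "data": {"travel": [[0,0,0],[0,0,0],[0,0,0]], "roll": [0,0,0], "claw": [0.9,0.9,0.9]}}

```text
clock: 28.13
tcp_pos: [0.424, -0.0098, 0.2327]
ee_rot: [3.141, -0.0, -3.111]
force: [0.8, -0.9, -0.5]
width: 0.0766
gripper_force: 0.0
```

```bash
python3 - <<'E'
from h import *
st(); im,cam=snap('wrist','w11')
m=mask(im,(5,120,40),(18,255,255))
for c in blobs(m,300)[:6]: print(rect(c,cam,.064),cv2.boundingRect(c))
E
```

```text
t 28.13 tcp [424.   -9.8 232.7] rpy [ 1.7997e+02 -3.0000e-02 -1.7826e+02] w 76.6 q [-0.19 -0.24  2.06  0.    1.32 -1.79] F [ 0.8 -0.9 -0.5]
(array([514.7, -85.7]), 0.9, array([115.9,  32.8])) (173, 194, 35, 96)
(array([508.7,  57.2]), 3.4, array([117.1,  30.8])) (307, 192, 31, 97)
(array([512.6, -15. ]), 2.1, array([115.7,  27.6])) (242, 194, 27, 96)
(array([ 437., -268.]), -12.5, array([13.9, 42.4])) (0, 149, 15, 40)
```

View pics/w11.png

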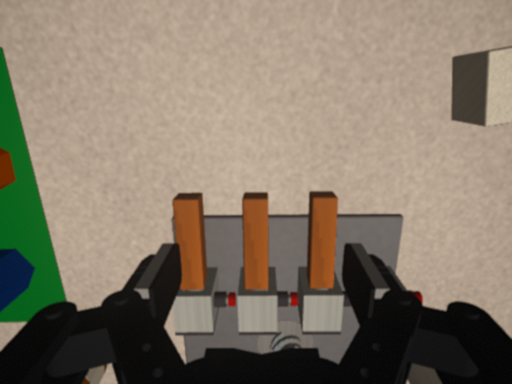

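The three bars are in holders 1–3 at (190,240), (256,240) and (321,240). I'll zoom in on the shoulder contact, because perch 3 stopped 2–3 mm shorter than I predicted.

```bash
python3 - <<'E'
import cv2
a=cv2.imread('pics/w11.png')[260:310,165:350]
cv2.imwrite('pics/c11.png',cv2.resize(a,(790,214),interpolation=cv2.INTER_CUBIC))
E
```

```text
(no output)
```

View pics/c11.png

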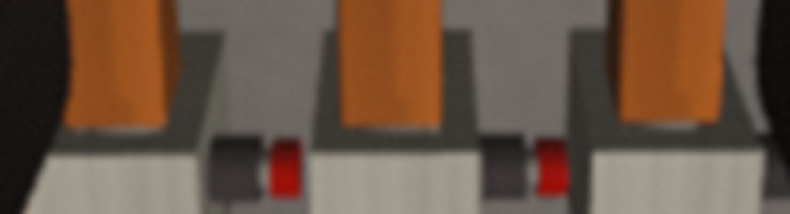

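```bash
python3 - <<'E'
from h import *
st(); im,cam=snap('wrist','w12')
g=cv2.cvtColor(im,cv2.COLOR_RGB2GRAY).astype(float); h=cv2.cvtColor(im,cv2.COLOR_RGB2HSV)
for u0,u1 in ((184,200),(248,264),(313,330)):
    col=g[185:305,u0:u1].mean(1); sat=h[185:305,u0:u1,1].mean(1)
    print(np.round(col[95:118]).astype(int).tolist(), np.round(sat[95:118]).astype(int).tolist(),'rear',np.round(sat[5:20]).astype(int).tolist(),np.round(col[5:20]).astype(int).tolist())
uc=256
for v in (288.5,289.5,291,295,296): print(v,[ (z,round(pt(cam,(uc,v),z)[0,0]*1000,1)) for z in (.061,.064,.072)])
for v in (193,197,198,199): print(v,pt(cam,(uc,v),.064)[0]*1000,pt(cam,(uc,v),.036)[0]*1000)
E
```

```text
t 28.18 tcp [423.9  -9.8 232.4] rpy [ 1.7996e+02 -6.0000e-02 -1.7824e+02] w 76.8 q [-0.19 -0.24  2.06  0.    1.32 -1.79] F [-0.6  0.4 -0.8]
[95, 95, 94, 94, 93, 93, 92, 93, 94, 94, 89, 75, 60, 55, 54, 65, 103, 142, 154, 153, 152, 152, 152] [201, 202, 202, 202, 202, 202, 204, 204, 196, 159, 97, 45, 34, 37, 37, 37, 34, 32, 30, 30, 30, 30, 30] rear [52, 52, 59, 81, 130, 148, 145, 148, 155, 176, 186, 190, 191, 191, 191] [176, 172, 147, 90, 46, 41, 43, 44, 49, 62, 79, 90, 93, 94, 94]
[95, 94, 94, 93, 93, 93, 93, 93, 94, 94, 86, 67, 56, 56, 60, 82, 121, 148, 156, 155, 154, 154, 154] [200, 201, 200, 200, 201, 200, 201, 202, 189, 144, 77, 34, 34, 37, 37, 34, 32, 31, 30, 30, 30, 30, 30] rear [52, 56, 69, 95, 139, 144, 143, 146, 165, 180, 188, 192, 192, 192, 193] [178, 166, 129, 74, 42, 41, 42, 45, 54, 72, 87, 96, 97, 97, 96]
[95, 94, 94, 93, 93, 93, 94, 93, 95, 90, 77, 62, 55, 54, 64, 99, 139, 155, 156, 156, 155, 155, 155] [202, 202, 203, 203, 203, 203, 203, 191, 145, 74, 31, 31, 36, 36, 36, 34, 32, 31, 31, 30, 30, 30, 30] rear [57, 70, 98, 141, 147, 144, 152, 173, 186, 191, 193, 193, 193, 193, 194] [159, 122, 70, 41, 39, 41, 44, 58, 78, 91, 94, 95, 95, 95, 94]
288.5 [(0.061, np.float64(571.3)), (0.064, np.float64(569.2)), (0.072, np.float64(563.5))]
289.5 [(0.061, np.float64(572.7)), (0.064, np.float64(570.5)), (0.072, np.float64(564.8))]
291 [(0.061, np.float64(574.7)), (0.064, np.float64(572.6)), (0.072, np.float64(566.7))]
295 [(0.061, np.float64(580.2)), (0.064, np.float64(578.0)), (0.072, np.float64(572.0))]
296 [(0.061, np.float64(581.6)), (0.064, np.float64(579.4)), (0.072, np.float64(573.4))]
193 [453.42636585 -15.68095626] [463.0756566  -15.88215125]
197 [457.81839178 -15.56974764] [467.86295045 -15.76093422]
198 [458.92205671 -15.5418022 ] [469.0659416  -15.73047379]
199 [460.02799904 -15.51379911] [470.2714151  -15.69995051]
```

The gaps look equal for all three, at about 2–3 mm apparent, and the plunger knobs look sprung into the necks. To be sure, I'll push axially on perch 3's rear end with shut fingers.

```bash
python3 -c "
from h import *
plan((425,59.2,150,-178.1),(425,59.2,45,-178.1))"
```

```text
call 0 [-3.3, 68.9, 82.3] roll -0.1 rows>= 3
call 0 [-0.0, 0.0, 105.0] roll -0.0 rows>= 3
```

Call:
{"op": "arm_command", "data": {"travel": [[0,69,30],[0,69,80],[0,69,80],[0,69,120],[0,69,160],[0,69,186],[0,69,186],[0,69,186]], "roll": [0,0,0,0,0,0,0,0], "claw": [0,0,0,0,0,0,0,0]}}

```text
clock: 28.9
tcp_pos: [0.4197, 0.0591, 0.0453]
ee_rot: [3.141, -0.006, -3.111]
force: [0.8, 0.1, 1.2]
width: 0.0003
gripper_force: 0.0
```

Call:
{"op": "arm_command", "data": {"travel": [[-4,0,0],[-8,0,0],[-12,0,0],[-16,0,0],[-18,0,0],[-20,0,0],[-20,0,0]], "roll": [0,0,0,0,0,0,0], "claw": [0,0,0,0,0,0,0]}}

```text
clock: 29.48
tcp_pos: [0.4424, 0.0591, 0.0476]
ee_rot: [-3.142, 0.001, -3.112]
force: [-0.0, 0.0, -0.9]
width: -0.0001
gripper_force: 0.0
```

```bash
python3 -c "
from h import *
st()"
```

```text
t 29.48 tcp [442.4  59.1  47.6] rpy [-1.8000e+02  7.0000e-02 -1.7831e+02] w -0.1 q [-0.02  0.09  2.15 -0.    0.9  -1.62] F [-0.   0.  -0.9]
```

Call:
{"op": "arm_command", "data": {"travel": [[-2,0,0],[-4,0,0],[-6,0,0],[-6,0,0]], "roll": [0,0,0,0], "claw": [0,0,0,0]}}

```text
clock: 29.82
tcp_pos: [0.4465, 0.0594, 0.0466]
ee_rot: [3.141, -0.003, -3.112]
force: [-2.7, 0.0, 1.2]
width: -0.0003
gripper_force: 1.2
```

Call:
{"op": "arm_command", "data": {"travel": [[-2,0,0],[-4,0,0],[-4,0,0]], "roll": [0,0,0], "claw": [0,0,0]}}

```text
clock: 30.07
tcp_pos: [0.4465, 0.0596, 0.0454]
ee_rot: [3.141, -0.012, -3.111]
force: [-9.3, 0.2, 4.0]
width: 0.0001
gripper_force: 4.5
```

Call:
{"op": "arm_command", "data": {"travel": [[-2,0,0],[-4,0,0],[-4,0,0]], "roll": [0,0,0], "claw": [0,0,0]}}

```text
clock: 30.32
tcp_pos: [0.4465, 0.0598, 0.0442]
ee_rot: [3.141, -0.021, -3.111]
force: [-15.5, -0.5, 8.2]
width: -0.0001
gripper_force: 7.8
```

Hard stop with no motion, so all three perches are home. On to the cups.

Call:
{"op": "arm_command", "data": {"travel": [[20,0,0],[25,0,-40],[25,0,-80],[25,0,-120],[25,-30,-160],[25,-60,-190],[25,-100,-220],[25,-100,-220]], "roll": [0,0,0,0,0,0,0,0], "claw": [0.9,0.9,0.9,0.9,0.9,0.9,0.9,0.9]}}

```text
clock: 30.98
tcp_pos: [0.4364, -0.0445, 0.2726]
ee_rot: [-3.137, 0.01, -3.113]
force: [0.9, -0.2, 0.6]
width: 0.0768
gripper_force: 0.0
```

```bash
python3 -c "
from h import *
st();plan((445,-335,290,179.9))"
```

```text
t 30.98 tcp [436.4 -44.5 272.6] rpy [-179.73    0.57 -178.37] w 76.8 q [-0.26 -0.24  1.99 -0.    1.38 -1.86] F [ 0.9 -0.2  0.6]
call 0 [-0.3, -290.7, -17.4] roll 1.7 rows>= 7
```

Call:
{"op": "arm_command", "data": {"travel": [[0,-290,-20],[0,-290,-20],[0,-290,-20],[0,-290,-20],[0,-290,-20],[0,-290,-20],[0,-290,-20],[0,-290,-20]], "roll": [2,2,2,2,2,2,2,2], "claw": [0.9,0.9,0.9,0.9,0.9,0.9,0.9,0.9]}}

```text
clock: 31.65
tcp_pos: [0.4421, -0.3384, 0.2876]
ee_rot: [-3.136, 0.002, 3.131]
force: [-0.9, 0.4, -0.2]
width: 0.0768
gripper_force: 0.0
```

Call:
{"op": "arm_command", "data": {"travel": [[0,0,0],[0,0,0],[0,0,0]], "roll": [0,0,0], "claw": [0.9,0.9,0.9]}}

```text
clock: 31.9
tcp_pos: [0.4423, -0.3297, 0.2868]
ee_rot: [3.141, -0.0, 3.138]
force: [-0.3, -0.4, -0.8]
width: 0.077
gripper_force: 0.0
```

```bash
python3 -c "
from h import *
st(); im,cam=snap('wrist','w13'); np.save('w13cam.npy',cam[1])"
```

```text
t 31.9 tcp [ 442.3 -329.7  286.8] rpy [ 1.7996e+02 -1.0000e-02  1.7977e+02] w 77.0 q [-0.77  0.02  1.73  0.    1.4  -2.33] F [-0.3 -0.4 -0.8]
```

View pics/w13.png

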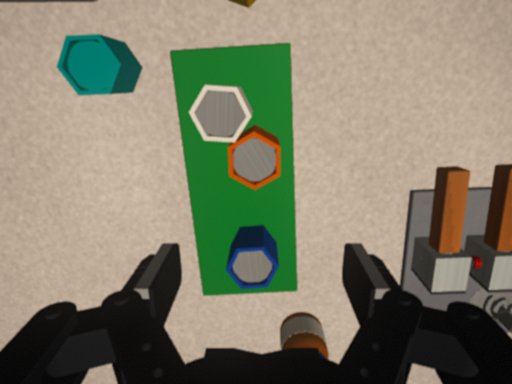

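Blue is at (251,257), orange at (254,158) close to white at (221,112), all upright on the mat. I'll compute centres and hex angles from the inner rim contours.

```bash
cat >> h.py <<'E'
COL={'blue':((105,120,30),(125,255,255)),'orange':((5,150,60),(14,255,255)),'white':None}
def disc(im,cam,seed,z=.07):
    """grey dish disc flood-filled from a seed pixel: centre and flat angle (mod 60)"""
    b=cv2.bilateralFilter(im,7,25,5); m=np.zeros((im.shape[0]+2,im.shape[1]+2),np.uint8)
    cv2.floodFill(b.copy(),m,tuple(int(v) for v in seed),0,(14,)*3,(14,)*3,4|cv2.FLOODFILL_MASK_ONLY|cv2.FLOODFILL_FIXED_RANGE|(255<<8))
    c=max(blobs(cv2.morphologyEx(m[1:-1,1:-1],cv2.MORPH_OPEN,np.ones((3,3))),50),key=cv2.contourArea)
    P=pt(cam,cv2.convexHull(c).reshape(-1,2),z)*1000
    q=P.astype(np.float32).reshape(-1,1,2); M=cv2.moments(q); ctr=np.array([M['m10'],M['m01']])/M['m00']
    # edge-length weighted direction of hull edges mod 60
    e=np.roll(P,-1,0)-P; L=np.hypot(*e.T); a=np.arctan2(e[:,1],e[:,0]); a6=np.angle((L*np.exp(6j*a)).sum())/6
    return np.round(ctr,1),round(float(np.degrees(a6)),1),round(float(np.sqrt(M['m00']*2/np.sqrt(3))),1)
E
python3 - <<'E'
from h import *
cam=(manip.calibration('wrist')['mtx'],np.load('w13cam.npy')); im=cv2.imread('pics/w13.png')[:,:,::-1].copy()
for n,s in (('blue',(252,265)),('orange',(254,160)),('white',(220,112))): print(n,disc(im,cam,s))
c=blobs(mask(im,(50,120,40),(70,255,255)),2000)[0]; print('mat',rect(c,cam,.004))
E
```

```text
blue (array([ 588.4, -343.9]), -25.2, 44.0)
orange (array([ 448. , -339.2]), 0.8, 45.9)
white (array([ 395.8, -376.7]), 25.8, 47.9)
mat (array([ 498.8, -359.9]), 3.1, array([356. , 147.1]))
```

```bash
python3 -c "
from h import *
plan((583,-344,130,154.8))"
```

```text
call 0 [-140.7, -14.0, 157.0] roll 25.0 rows>= 6
```

Call:
{"op": "arm_command", "data": {"travel": [[-140,-14,157],[-140,-14,157],[-140,-14,157],[-140,-14,157],[-140,-14,157],[-140,-14,157],[-140,-14,157],[-140,-14,157]], "roll": [25,25,25,25,25,25,25,25], "claw": [1,1,1,1,1,1,1,1]}}

```text
clock: 32.62
tcp_pos: [0.5822, -0.3446, 0.1306]
ee_rot: [-3.141, -0.0, 2.702]
force: [-1.0, -0.5, 0.5]
width: 0.0856
gripper_force: 0.0
```

Call:
{"op": "arm_command", "data": {"travel": [[0,0,0],[0,0,0],[0,0,0]], "roll": [0,0,0], "claw": [1,1,1]}}

```text
clock: 32.87
tcp_pos: [0.5827, -0.3466, 0.1337]
ee_rot: [-3.14, 0.005, 2.7]
force: [-0.5, -0.7, -0.5]
width: 0.0852
gripper_force: 0.0
```

```bash
python3 - <<'E'
from h import *
st(); im,cam=snap('wrist','w14'); np.save('w14cam.npy',cam[1])
T=T_tool(); s=px(cam,[.586,-.344,.066])[0]; print(s)
c,a,w=disc(im,cam,s); print(c,a,w,'tool',np.round((np.r_[c/1000,.07]-T[:3,3])@T[:3,:3]*1000,1))
E
```

```text
t 32.87 tcp [ 582.7 -346.6  133.7] rpy [-179.94    0.29  154.68] w 85.2 q [-0.64  0.41  1.56 -0.    1.17 -1.77] F [-0.5 -0.7 -0.5]
[267.51541667 201.56212442]
[ 589.3 -343.1] -25.9 45.4 tool [-4.4  6.  63.2]
```

View pics/w14.png

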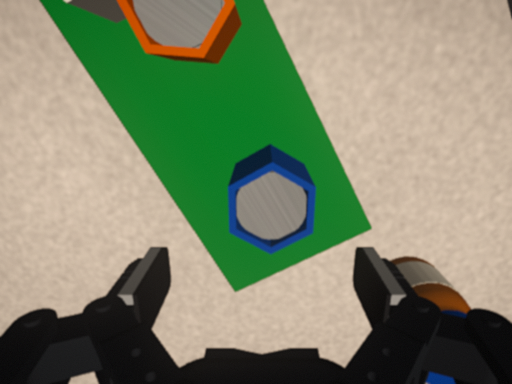

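```bash
python3 - <<'E'
from h import *
cam=(manip.calibration('wrist')['mtx'],np.load('w14cam.npy')); T=T_tool()
r=np.array([(229,186),(271,165),(314,184),(314,231),(272,251),(230,233)]); P=pt(cam,r,.07)*1000
print(np.round(P,1),P.mean(0),[np.linalg.norm(P[i]-P[i+3]).round(1) for i in range(3)])
print((np.r_[P.mean(0)/1000,.07]-T[:3,3])@T[:3,:3]*1000)
E
```

```text
[[ 563.1 -362.3]
 [ 562.  -330.3]
 [ 586.5 -309.5]
 [ 619.2 -322.9]
 [ 621.  -356.8]
 [ 594.9 -377.9]] [ 591.10932206 -343.27628644] [np.float64(68.6), np.float64(64.7), np.float64(68.9)]
[-6.12914454  6.65862441 63.16120996]
```

Call:
{"op": "arm_command", "data": {"travel": [[-6,6.5,10],[-6,6.5,40],[-6,6.5,70],[-6,6.5,95],[-6,6.5,104],[-6,6.5,104],[-6,6.5,104],[-6,6.5,104]], "roll": [0,0,0,0,0,0,0,0], "claw": [1,1,1,1,1,1,1,0.4], "newtons": 40}}

```text
clock: 33.58
tcp_pos: [0.5919, -0.3434, 0.0283]
ee_rot: [-3.141, 0.004, 2.7]
force: [0.2, -0.1, 0.0]
width: 0.075
gripper_force: 0.0
```

Call:
{"op": "arm_command", "data": {"travel": [[0,0,0],[0,0,0],[0,0,0],[0,0,0],[0,0,0]], "roll": [0,0,0,0,0], "claw": [0.4,0.4,0.4,0.4,0.4]}}

```text
clock: 34.0
tcp_pos: [0.5922, -0.3438, 0.029]
ee_rot: [-3.141, 0.005, 2.7]
force: [0.9, -0.8, 6.6]
width: 0.0596
gripper_force: 44.5
```

```bash
python3 -c "
from h import *
st(); print(manip.state()['moment'])"
```

```text
t 34.0 tcp [ 592.2 -343.8   29. ] rpy [-179.95    0.29  154.69] w 59.6 q [-0.63  0.55  1.58  0.    1.01 -1.76] F [ 0.9 -0.8  6.6]
[ 0.06211202 -0.01298028  0.0055072 ]
```

```bash
python3 - <<'E'
from h import *
c=manip.calibration('top'); cam=(c['mtx'],c['cam_to_world'])
im=cv2.imread('pics/top0.png'); g=cv2.cvtColor(im,cv2.COLOR_BGR2GRAY)
x0,y0,k=230,118,8; cr=cv2.resize(g[y0:y0+40,x0:x0+42],None,fx=k,fy=k,interpolation=cv2.INTER_CUBIC)
cir=cv2.HoughCircles(cv2.GaussianBlur(cr,(9,9),2),cv2.HOUGH_GRADIENT,1,40,param1=60,param2=12,minRadius=30,maxRadius=110)
for q in (cir[0][:5] if cir is not None else []):
    u=np.array([x0-.5+.5/k+q[0]/k,y0-.5+.5/k+q[1]/k]); print(u,q[2]/k,pt(cam,u,.012)*1000,pt(cam,u,.036)*1000,pt(cam,u,.066)*1000)
print(px(cam,[[.6935,.031,.012],[.6935,.031,.036],[.6935,.031,.066]]))
cv2.imwrite('pics/stud.png',cv2.cvtColor(cr,cv2.COLOR_GRAY2BGR))
plan((592,-344,160,154.7),(640,-200,170,180),(693.5,31,150,180))
E
```

```text
[[250.1922383  137.9399486 ]
 [249.90303078 136.36845814]
 [249.52885036 134.33524347]]
call 0 [0.1, -0.3, -131.0] roll -0.0 rows>= 4
call 0 [18.1, 150.7, -10.0] roll -25.3 rows>= 4
call 0 [-53.5, 231.0, 20.0] roll -0.0 rows>= 6
```

View pics/stud.png

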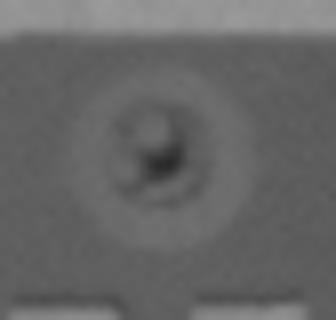

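```bash
python3 -c "
from h import *
plan((592,-344,165,154.7),(770,31,170,180))"
```

```text
call 0 [0.1, -0.3, -136.0] roll -0.0 rows>= 4
call 0 [-0.3, 207.6, -2.5] roll -12.7 rows>= 5
call 1 [-45.8, 202.4, -2.5] roll -12.7 rows>= 5
```

Call:
{"op": "arm_command", "data": {"travel": [[0,0,-15],[0,0,-50],[0,0,-90],[0,0,-136],[0,0,-136],[0,0,-136]], "roll": [0,0,0,0,0,0], "claw": [0.4,0.4,0.4,0.4,0.4,0.4]}}

```text
clock: 34.5
tcp_pos: [0.5929, -0.3441, 0.1685]
ee_rot: [-3.14, 0.01, 2.7]
force: [-1.0, -0.2, -1.4]
width: 0.0596
gripper_force: 44.0
```

Call:
{"op": "arm_command", "data": {"travel": [[0,208,-2],[0,208,-2],[0,208,-2],[0,208,-2],[0,208,-2],[0,208,-2],[0,208,-2]], "roll": [-13,-13,-13,-13,-13,-13,-13], "claw": [0.4,0.4,0.4,0.4,0.4,0.4,0.4]}}

```text
clock: 35.08
tcp_pos: [0.6781, -0.1509, 0.1612]
ee_rot: [3.141, -0.005, 2.932]
force: [-0.5, -1.1, -1.5]
width: 0.0595
gripper_force: 44.3
```

Call:
{"op": "arm_command", "data": {"travel": [[-46,202,-2],[-46,202,-2],[-46,202,-2],[-46,202,-2],[-46,202,-2],[-46,202,-2],[-46,202,-2],[-46,202,-2]], "roll": [-13,-13,-13,-13,-13,-13,-13,-13], "claw": [0.4,0.4,0.4,0.4,0.4,0.4,0.4,0.4]}}

```text
clock: 35.75
tcp_pos: [0.7658, 0.0317, 0.1641]
ee_rot: [-3.14, -0.004, -3.13]
force: [0.2, -0.6, -1.7]
width: 0.0594
gripper_force: 44.5
```

Call:
{"op": "arm_command", "data": {"travel": [[0,0,0],[0,0,0],[0,0,0]], "roll": [0,0,0], "claw": [0.4,0.4,0.4]}}

```text
clock: 36.0
tcp_pos: [0.7667, 0.0312, 0.166]
ee_rot: [-3.141, -0.001, -3.132]
force: [0.0, 0.3, -1.9]
width: 0.0593
gripper_force: 44.5
```

```bash
python3 - <<'E'
from h import *
st(); im,cam=snap('wrist','w15'); np.save('w15cam.npy',cam[1]); print(manip.state()['width'])
print(px(cam,[[.6935,.031,.012],[.6935,.031,.036],[.6935,.031,.066]]))
a=im[20:220,130:390,::-1]; cv2.imwrite('pics/c15.png',cv2.resize(a,(780,600),interpolation=cv2.INTER_CUBIC))
E
```

```text
t 36.0 tcp [766.7  31.2 166. ] rpy [-1.7999e+02 -4.0000e-02 -1.7943e+02] w 59.3 q [-0.05  0.56  1.28 -0.    1.3  -1.63] F [ 0.   0.3 -1.9]
0.05955396866717356
[[263.48437074  89.47077771]
 [263.64935067  89.95109117]
 [263.90118682  90.68427304]]
```

View pics/c15.png

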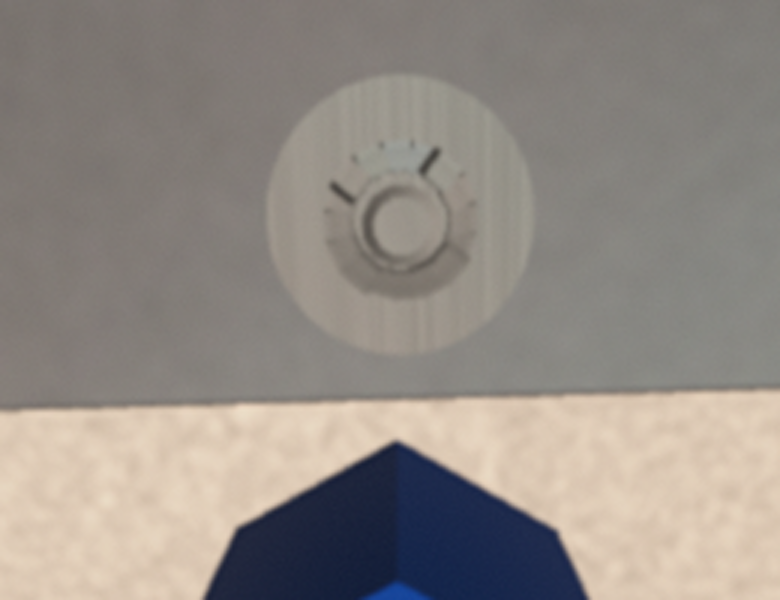

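Call:
{"op": "arm_command", "data": {"travel": [[30,0.8,0],[71,0.8,0],[71,0.8,0],[71,0.8,30],[71,0.8,60],[71,0.8,66],[71,0.8,66],[71,0.8,66]], "roll": [-49,-49,-49,-49,-49,-49,-49,-49], "claw": [0.4,0.4,0.4,0.4,0.4,0.4,0.4,0.4]}}

```text
clock: 36.72
tcp_pos: [0.6949, 0.0325, 0.0987]
ee_rot: [3.14, -0.002, -2.273]
force: [0.1, -0.2, -0.7]
width: 0.0592
gripper_force: 44.4
```

Call:
{"op": "arm_command", "data": {"travel": [[0,0,0],[0,0,0],[0,0,0],[0,0,0]], "roll": [0,0,0,0], "claw": [0.4,0.4,0.4,0.4]}}

```text
clock: 37.05
tcp_pos: [0.6967, 0.0331, 0.1011]
ee_rot: [-3.14, 0.001, -2.275]
force: [-0.2, -0.1, -1.1]
width: 0.0601
gripper_force: 44.4
```

```bash
python3 -c "
from h import *
st(); plan((695.5,31.3,70,-130))"
```

```text
t 37.05 tcp [696.7  33.1 101.1] rpy [-1.7993e+02  5.0000e-02 -1.3036e+02] w 60.1 q [-0.05  0.49  1.52  0.    1.14 -2.49] F [-0.2 -0.1 -1.1]
call 0 [2.2, -0.2, 31.1] roll -0.4 rows>= 1
```

Call:
{"op": "arm_command", "data": {"travel": [[2,0,10],[2,0,20],[2,0,28],[2,0,31],[2,0,31],[2,0,31]], "roll": [0,0,0,0,0,0], "claw": [0.4,0.4,0.4,0.4,0.4,0.4]}}

```text
clock: 37.55
tcp_pos: [0.6943, 0.0317, 0.0681]
ee_rot: [3.14, -0.001, -2.274]
force: [-0.6, -0.6, -1.9]
width: 0.0594
gripper_force: 44.4
```

Call:
{"op": "arm_command", "data": {"travel": [[0,0,2],[0,0,4],[0,0,6],[0,0,6],[0,0,6]], "roll": [0,0,0,0,0], "claw": [0.4,0.4,0.4,0.4,0.4]}}

```text
clock: 37.97
tcp_pos: [0.6949, 0.0317, 0.0632]
ee_rot: [-3.141, 0.0, -2.274]
force: [-0.4, -0.5, -1.5]
width: 0.0591
gripper_force: 44.6
```

Call:
{"op": "arm_command", "data": {"travel": [[0,0,2],[0,0,4],[0,0,4],[0,0,4]], "roll": [0,0,0,0], "claw": [0.4,0.4,0.4,0.4]}}

```text
clock: 38.3
tcp_pos: [0.6952, 0.0317, 0.0629]
ee_rot: [3.141, -0.0, -2.274]
force: [-6.9, -0.5, 13.1]
width: 0.0598
gripper_force: 45.9
```

Call:
{"op": "arm_command", "data": {"travel": [[0.6,0.7,-2.5],[0.6,0.7,-2.5],[0.6,0.7,-2.5],[0.6,0.7,-2.5],[0.6,0.7,-2.5],[0.6,0.7,-2.5],[0.6,0.7,-2.5],[0.6,0.7,-2.5]], "roll": [0,7,14,21,28,35,42,48], "claw": [0.4,0.4,0.4,0.4,0.4,0.4,0.4,0.4]}}

```text
clock: 38.97
tcp_pos: [0.6951, 0.0321, 0.063]
ee_rot: [3.141, 0.003, -3.118]
force: [-0.2, 0.1, 2.2]
width: 0.0595
gripper_force: 44.6
```

Call:
{"op": "arm_command", "data": {"travel": [[0,0,0],[0,0,0],[0,0,0],[0,0,0],[0,0,0],[0,0,0],[0,0,0],[0,0,0]], "roll": [7,14,21,28,35,42,48,48], "claw": [0.4,0.4,0.4,0.4,0.4,0.4,0.4,0.4]}}

```text
clock: 39.63
tcp_pos: [0.6954, 0.0318, 0.063]
ee_rot: [3.139, 0.002, 2.332]
force: [0.8, 1.0, 2.3]
width: 0.0596
gripper_force: 44.6
```

```bash
python3 -c "
from h import *
st(); print(manip.state()['moment'])"
```

```text
t 39.63 tcp [695.4  31.8  63. ] rpy [1.7985e+02 1.2000e-01 1.3360e+02] w 59.6 q [-0.06  0.53  1.54  0.    1.07 -0.82] F [0.8 1.  2.3]
[ 0.09250341 -0.13972162 -0.01313467]
```

Call:
{"op": "arm_command", "data": {"travel": [[0,0,2],[0,0,2],[0,0,2],[0,0,2],[0,0,2],[0,0,2],[0,0,2],[0,0,2]], "roll": [7,14,21,28,35,42,49,56], "claw": [0.4,0.4,0.4,0.4,0.4,0.4,0.4,0.4]}}

```text
clock: 40.3
tcp_pos: [0.6967, 0.0305, 0.0629]
ee_rot: [3.135, 0.001, 1.354]
force: [0.2, -2.7, 7.9]
width: 0.0598
gripper_force: 45.1
```

Call:
{"op": "arm_command", "data": {"travel": [[0,0,0],[0,0,0],[0,0,0],[0,0,0],[0,0,0],[0,0,0],[0,0,0]], "roll": [7,14,21,28,35,40,40], "claw": [0.4,0.4,0.4,0.4,0.4,0.4,0.4]}}

```text
clock: 40.88
tcp_pos: [0.6963, 0.0302, 0.0629]
ee_rot: [3.137, -0.003, 0.658]
force: [0.5, -3.0, 7.9]
width: 0.0596
gripper_force: 45.2
```

```bash
python3 -c "
from h import *
st(); print(manip.state()['moment'])"
```

```text
t 40.88 tcp [696.3  30.2  62.9] rpy [ 1.7971e+02 -1.4000e-01  3.7720e+01] w 59.6 q [-0.06  0.53  1.53 -0.    1.07  0.86] F [ 0.5 -3.   7.9]
[-0.43605877  0.18319208 -0.01671074]
```

Blue turned 190° under light push and did not sink, so it's a wrong one. I'll return it to the mat.

```bash
python3 -c "
from h import *
plan((696,31,165,37.7),(592,-344,160,37.7))"
```

```text
call 0 [0.2, -0.8, -102.1] roll 0.0 rows>= 3
call 0 [-155.8, 116.6, 2.5] roll -0.0 rows>= 5
call 1 [-155.8, 116.6, 2.5] roll -0.0 rows>= 5
```

Call:
{"op": "arm_command", "data": {"travel": [[0,0,-10],[0,0,-40],[0,0,-70],[0,0,-105],[0,0,-105],[0,0,-105]], "roll": [0,0,0,0,0,0], "claw": [0.4,0.4,0.4,0.4,0.4,0.4]}}

```text
clock: 41.38
tcp_pos: [0.6961, 0.0317, 0.1684]
ee_rot: [3.137, -0.005, 0.66]
force: [-0.4, -0.3, -1.1]
width: 0.0593
gripper_force: 44.5
```

Call:
{"op": "arm_command", "data": {"travel": [[-156,117,2],[-156,117,2],[-156,117,2],[-156,117,2],[-156,117,2],[-156,117,2],[-156,117,2]], "roll": [0,0,0,0,0,0,0], "claw": [0.4,0.4,0.4,0.4,0.4,0.4,0.4]}}

```text
clock: 41.97
tcp_pos: [0.6398, -0.1575, 0.1597]
ee_rot: [-3.137, 0.002, 0.656]
force: [0.2, 0.8, -0.7]
width: 0.0594
gripper_force: 44.4
```

Call:
{"op": "arm_command", "data": {"travel": [[-156,117,2],[-156,117,2],[-156,117,2],[-156,117,2],[-156,117,2],[-156,117,30],[-156,117,60],[-156,117,80]], "roll": [0,0,0,0,0,0,0,0], "claw": [0.4,0.4,0.4,0.4,0.4,0.4,0.4,0.4]}}

```text
clock: 42.63
tcp_pos: [0.5887, -0.3423, 0.0785]
ee_rot: [-3.136, 0.001, 0.659]
force: [-1.4, 0.7, -2.2]
width: 0.0595
gripper_force: 44.4
```

Call:
{"op": "arm_command", "data": {"travel": [[0,0,0],[0,0,0],[0,0,0],[0,0,0]], "roll": [0,0,0,0], "claw": [0.4,0.4,0.4,0.4]}}

```text
clock: 42.97
tcp_pos: [0.592, -0.3445, 0.0849]
ee_rot: [3.138, -0.001, 0.659]
force: [1.2, -1.6, -1.6]
width: 0.0595
gripper_force: 44.3
```

```bash
python3 -c "
from h import *
st(); plan((592,-344,30,37.7))"
```

```text
t 42.97 tcp [ 592.  -344.5   84.9] rpy [ 1.7979e+02 -7.0000e-02  3.7780e+01] w 59.5 q [-0.63  0.48  1.56  0.    1.1   0.28] F [ 1.2 -1.6 -1.6]
call 0 [0.3, -0.4, 54.9] roll 0.1 rows>= 2
```

Call:
{"op": "arm_command", "data": {"travel": [[0,0,30],[0,0,45],[0,0,52],[0,0,54],[0,0,55],[0,0,55],[0,0,55]], "roll": [0,0,0,0,0,0,0], "claw": [0.4,0.4,0.4,0.4,0.4,0.4,0.4]}}

```text
clock: 43.55
tcp_pos: [0.5898, -0.3435, 0.0289]
ee_rot: [-3.139, 0.0, 0.658]
force: [-3.0, 4.2, 5.9]
width: 0.0596
gripper_force: 45.3
```

Call:
{"op": "arm_command", "data": {"travel": [[0,0,1],[0,0,1],[0,0,1]], "roll": [0,0,0], "claw": [0.4,0.4,0.4]}}

```text
clock: 43.8
tcp_pos: [0.5898, -0.3436, 0.0288]
ee_rot: [-3.139, 0.0, 0.658]
force: [-4.7, 3.6, 10.2]
width: 0.0595
gripper_force: 45.6
```

Call:
{"op": "arm_command", "data": {"travel": [[0,0,-1],[0,0,-1],[0,0,-1],[0,0,-1],[0,0,-30],[0,0,-60],[0,0,-90],[0,0,-110]], "roll": [0,0,0,0,0,0,0,0], "claw": [1,1,1,1,1,1,1,1]}}

```text
clock: 44.47
tcp_pos: [0.5914, -0.3453, 0.1397]
ee_rot: [3.138, -0.001, 0.658]
force: [0.2, -0.6, 0.9]
width: 0.0855
gripper_force: 0.0
```

```bash
python3 -c "
from h import *
st(); plan((447,-339,135,60.8))"
```

```text
t 44.47 tcp [ 591.4 -345.3  139.7] rpy [ 1.7977e+02 -6.0000e-02  3.7700e+01] w 85.5 q [-0.63  0.42  1.53 -0.    1.18  0.28] F [ 0.2 -0.6  0.9]
call 0 [-110.4, -93.3, 4.7] roll -23.1 rows>= 4
```

Call:
{"op": "arm_command", "data": {"travel": [[-110,-93,0],[-110,-93,0],[-110,-93,0],[-110,-93,0],[-110,-93,0],[-110,-93,0],[-110,-93,0],[-110,-93,0]], "roll": [-23,-23,-23,-23,-23,-23,-23,-23], "claw": [1,1,1,1,1,1,1,1]}}

```text
clock: 45.13
tcp_pos: [0.4477, -0.3385, 0.137]
ee_rot: [3.14, 0.0, 1.06]
force: [0.1, -0.4, 0.3]
width: 0.0853
gripper_force: 0.0
```

```bash
cat >> h.py <<'E'
def cup(name,guess,z=.07):
    """close view from above: disc and (for coloured cups) rim-outline centre, in world and tool axes"""
    st(); im,cam=snap('wrist',name); T=T_tool(); s=px(cam,[guess[0],guess[1],.064])[0]
    c,a,w=disc(im,cam,s,z); t=lambda c:np.round((np.r_[c/1000,z]-T[:3,3])@T[:3,:3]*1000,1)
    print('disc',c,a,w,'tool',t(c),'seed',np.round(s)); return im,cam,t
E
python3 - <<'E'
from h import *
im,cam,t=cup('w16',(.447,-.339))
E
```

```text
t 45.13 tcp [ 447.7 -338.5  137. ] rpy [1.799e+02 1.000e-02 6.072e+01] w 85.3 q [-0.77  0.18  1.84  0.    1.11 -0.26] F [ 0.1 -0.4  0.3]
disc [ 450.4 -337.8] 1.2 45.7 tool [ 1.9  2.  66.9] seed [258. 200.]
```

View pics/w16.png

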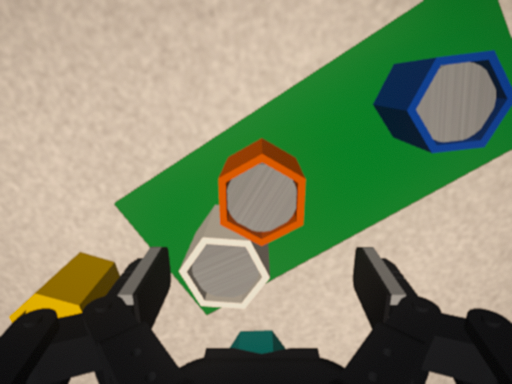

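Orange's rim is at about (262,199), aligned with the fingers. White is right next to it at (224,272), blue at (455,98), and the yellow decoy at (70,290). I'll compute finger clearances numerically.

```bash
python3 - <<'E'
from h import *
im,cam=snap('wrist'); T=T_tool()
t=lambda p,z:np.round((np.r_[p,z]-T[:3,3])@T[:3,:3]*1000,1)
o=np.array([(219,178),(262,155),(305,178),(304,222),(261,244),(219,222)]).mean(0)
for n,uv in (('orange',o),('white',(224.5,272)),('blue',(462,102))):
    p=pt(cam,uv,.07)[0]; print(n,np.round(p*1000,1),'tool',t(p,.07))
c=blobs(mask(im,(22,120,60),(32,255,255)),200)[0]; print('yellow',cv2.boundingRect(c))
for u,v in ((115,262),(15,320),(85,253)): print('yellow pts',[t(pt(cam,(u,v),z)[0],z)[:2] for z in (.0,.066)])
print('white disc',disc(im,cam,(224,272)),'blue disc',disc(im,cam,(458,102)))
E
```

```text
orange [ 450.3 -338.1] tool [ 1.5  2.3 66.8]
white [ 397.2 -375.2] tool [-56.8 -25.9  66.8]
blue [ 594.2 -342.6] tool [ 67.9 130.1  66.9]
yellow (10, 253, 109, 69)
yellow pts [array([ -90.6, -144.4]), array([ -50.5, -109.8])]
yellow pts [array([-161.1, -261.2]), array([-104.4, -199.1])]
yellow pts [array([ -80.4, -172.6]), array([ -42.8, -131.4])]
white disc (array([ 396.9, -376.8]), 24.7, 47.3) blue disc (array([ 591.1, -341.9]), -23.4, 45.0)
```

Call:
{"op": "arm_command", "data": {"travel": [[1.5,2.3,15],[1.5,2.3,45],[1.5,2.3,75],[1.5,2.3,97],[1.5,2.3,107],[1.5,2.3,107],[1.5,2.3,107],[1.5,2.3,107]], "roll": [0,0,0,0,0,0,0,0], "claw": [1,1,1,1,1,1,1,0.4], "newtons": 40}}

```text
clock: 45.9
tcp_pos: [0.4505, -0.3389, 0.0312]
ee_rot: [3.139, 0.001, 1.06]
force: [0.1, -0.6, 0.4]
width: 0.0754
gripper_force: 0.0
```

Call:
{"op": "arm_command", "data": {"travel": [[0,0,0],[0,0,0],[0,0,0],[0,0,0],[0,0,0]], "roll": [0,0,0,0,0], "claw": [0.4,0.4,0.4,0.4,0.4]}}

```text
clock: 46.32
tcp_pos: [0.4504, -0.3391, 0.0318]
ee_rot: [3.138, 0.001, 1.059]
force: [-0.4, 1.2, 6.7]
width: 0.0594
gripper_force: 44.7
```

```bash
python3 -c "
from h import *
st(); s=manip.state(); p=s['tcp_pos']*1000
plan((p[0],p[1],165,60.7),(560,-200,165,100),(695.5,31.5,165,180),(695.5,31.5,105,229))"
```

```text
t 46.32 tcp [ 450.4 -339.1   31.8] rpy [1.7978e+02 5.0000e-02 6.0700e+01] w 59.4 q [-0.77  0.34  1.88  0.    0.92 -0.26] F [-0.4  1.2  6.7]
call 0 [0.0, 0.0, -133.2] roll 0.0 rows>= 4
call 0 [175.0, 27.5, -0.0] roll -39.3 rows>= 6
call 0 [102.2, 86.8, -0.0] roll -40.0 rows>= 6
call 1 [22.5, 132.2, -0.0] roll -40.0 rows>= 6
call 0 [0.0, 0.0, 60.0] roll -49.0 rows>= 7
```

Call:
{"op": "arm_command", "data": {"travel": [[0,0,-15],[0,0,-50],[0,0,-90],[0,0,-133],[0,0,-133],[0,0,-133]], "roll": [0,0,0,0,0,0], "claw": [0.4,0.4,0.4,0.4,0.4,0.4]}}

```text
clock: 46.82
tcp_pos: [0.4512, -0.3398, 0.1669]
ee_rot: [3.133, 0.002, 1.059]
force: [0.2, -0.4, -2.6]
width: 0.0594
gripper_force: 44.3
```

Call:
{"op": "arm_command", "data": {"travel": [[175,27,0],[175,27,0],[175,27,0],[175,27,0],[175,27,0],[175,27,0],[175,27,0],[175,27,0]], "roll": [-39,-39,-39,-39,-39,-39,-39,-39], "claw": [0.4,0.4,0.4,0.4,0.4,0.4,0.4,0.4]}}

```text
clock: 47.48
tcp_pos: [0.5567, -0.1975, 0.1602]
ee_rot: [-3.138, -0.002, 1.739]
force: [-0.2, 0.6, -2.1]
width: 0.0598
gripper_force: 44.3
```

Call:
{"op": "arm_command", "data": {"travel": [[102,87,0],[102,87,0],[102,87,0],[102,87,0],[102,87,0],[102,87,0],[102,87,0],[102,87,0]], "roll": [-40,-40,-40,-40,-40,-40,-40,-40], "claw": [0.4,0.4,0.4,0.4,0.4,0.4,0.4,0.4]}}

```text
clock: 48.15
tcp_pos: [0.6258, -0.0838, 0.1615]
ee_rot: [-3.141, -0.002, 2.434]
force: [-0.0, -1.9, -1.6]
width: 0.0597
gripper_force: 44.6
```

Call:
{"op": "arm_command", "data": {"travel": [[22,132,0],[22,132,0],[22,132,0],[22,132,0],[22,132,0],[22,132,0],[22,132,0],[22,132,0]], "roll": [-40,-40,-40,-40,-40,-40,-40,-40], "claw": [0.4,0.4,0.4,0.4,0.4,0.4,0.4,0.4]}}

```text
clock: 48.82
tcp_pos: [0.6949, 0.031, 0.162]
ee_rot: [3.142, -0.001, 3.132]
force: [-0.6, 0.2, -1.8]
width: 0.0597
gripper_force: 45.0
```

```bash
python3 -c "
from h import *
st(); plan((695.3,31.7,100,229.5))"
```

```text
t 48.82 tcp [694.9  31.  162. ] rpy [ 1.8000e+02 -5.0000e-02  1.7944e+02] w 59.7 q [-0.06  0.42  1.49 -0.    1.23 -1.62] F [-0.6  0.2 -1.8]
call 0 [-0.3, 0.7, 62.0] roll -50.1 rows>= 7
```

Call:
{"op": "arm_command", "data": {"travel": [[0,0.7,0],[0,0.7,0],[0,0.7,20],[0,0.7,40],[0,0.7,60],[0,0.7,75],[0,0.7,85],[0,0.7,85]], "roll": [-49,-49,-49,-49,-49,-49,-49,-49], "claw": [0.4,0.4,0.4,0.4,0.4,0.4,0.4,0.4]}}

```text
clock: 49.48
tcp_pos: [0.6924, 0.0317, 0.0737]
ee_rot: [3.136, -0.004, -2.294]
force: [0.3, -0.9, -2.1]
width: 0.0594
gripper_force: 45.0
```

Call:
{"op": "arm_command", "data": {"travel": [[0,0,0],[0,0,3],[0,0,6],[0,0,8],[0,0,8],[0,0,8]], "roll": [0,0,0,0,0,0], "claw": [0.4,0.4,0.4,0.4,0.4,0.4]}}

```text
clock: 49.98
tcp_pos: [0.6954, 0.0325, 0.0698]
ee_rot: [-3.141, 0.0, -2.292]
force: [1.0, 0.9, -1.4]
width: 0.0595
gripper_force: 45.0
```

Call:
{"op": "arm_command", "data": {"travel": [[0,0,2],[0,0,3],[0,0,4],[0,0,4],[0,0,4]], "roll": [0,0,0,0,0], "claw": [0.4,0.4,0.4,0.4,0.4]}}

```text
clock: 50.4
tcp_pos: [0.6953, 0.0325, 0.0655]
ee_rot: [3.141, -0.0, -2.292]
force: [0.3, 0.4, -1.8]
width: 0.0593
gripper_force: 45.0
```

Call:
{"op": "arm_command", "data": {"travel": [[0,0,2],[0,0,3],[0,0,4],[0,0,4],[0,0,4]], "roll": [0,0,0,0,0], "claw": [0.4,0.4,0.4,0.4,0.4]}}

```text
clock: 50.82
tcp_pos: [0.6958, 0.0324, 0.0645]
ee_rot: [-3.141, -0.0, -2.292]
force: [-5.0, -0.1, 8.3]
width: 0.0596
gripper_force: 46.4
```

Call:
{"op": "arm_command", "data": {"travel": [[0,0,1],[0,0,2],[0,0,3],[0,0,3]], "roll": [0,0,0,0], "claw": [0.4,0.4,0.4,0.4]}}

```text
clock: 51.15
tcp_pos: [0.696, 0.0324, 0.0642]
ee_rot: [3.142, -0.0, -2.291]
force: [-9.9, 0.6, 17.8]
width: 0.0598
gripper_force: 47.5
```

Call:
{"op": "arm_command", "data": {"travel": [[0.4,0.4,-3.5],[0.4,0.4,-3.5],[0.4,0.4,-3.5],[0.4,0.4,-3.5],[0.4,0.4,-3.5],[0.4,0.4,-3.5],[0.4,0.4,-3.5],[0.4,0.4,-3.5]], "roll": [0,7,14,21,28,35,42,48], "claw": [0.4,0.4,0.4,0.4,0.4,0.4,0.4,0.4]}}

```text
clock: 51.82
tcp_pos: [0.695, 0.0318, 0.0639]
ee_rot: [-3.141, -0.0, -3.135]
force: [-3.9, -1.5, 6.0]
width: 0.0595
gripper_force: 45.8
```

Call:
{"op": "arm_command", "data": {"travel": [[0,0,0],[0,0,0],[0,0,0],[0,0,0],[0,0,0],[0,0,0]], "roll": [7,14,21,28,28,28], "claw": [0.4,0.4,0.4,0.4,0.4,0.4]}}

```text
clock: 52.32
tcp_pos: [0.695, 0.0321, 0.0639]
ee_rot: [-3.141, 0.0, 2.665]
force: [-3.2, -0.8, 6.2]
width: 0.0596
gripper_force: 45.8
```

```bash
python3 -c "
from h import *
st(); print(manip.state()['moment'])"
```

```text
t 52.32 tcp [695.   32.1  63.9] rpy [-1.7998e+02  2.0000e-02  1.5269e+02] w 59.6 q [-0.05  0.53  1.53 -0.    1.08 -1.15] F [-3.2 -0.8  6.2]
[-0.1262876  0.5878861 -0.0415398]
```

Call:
{"op": "arm_command", "data": {"travel": [[0,0,0],[0,0,0],[0,0,0],[0,0,0],[0,0,0],[0,0,0]], "roll": [7,14,21,28,28,28], "claw": [0.4,0.4,0.4,0.4,0.4,0.4]}}

```text
clock: 52.82
tcp_pos: [0.6952, 0.0322, 0.0639]
ee_rot: [3.141, 0.0, 2.176]
force: [-3.0, -0.2, 6.2]
width: 0.0592
gripper_force: 45.8
```

Call:
{"op": "arm_command", "data": {"travel": [[0,0,0],[0,0,0],[0,0,0],[0,0,0],[0,0,0],[0,0,0]], "roll": [7,14,21,28,28,28], "claw": [0.4,0.4,0.4,0.4,0.4,0.4]}}

```text
clock: 53.32
tcp_pos: [0.6954, 0.0323, 0.0639]
ee_rot: [3.141, 0.0, 1.687]
force: [-3.2, 0.3, 4.4]
width: 0.0595
gripper_force: 45.8
```

Call:
{"op": "arm_command", "data": {"travel": [[0,0,0],[0,0,0],[0,0,0],[0,0,0],[0,0,0],[0,0,0]], "roll": [7,14,21,28,28,28], "claw": [0.4,0.4,0.4,0.4,0.4,0.4]}}

```text
clock: 53.82
tcp_pos: [0.6955, 0.0322, 0.0639]
ee_rot: [3.14, -0.0, 1.2]
force: [-2.6, 0.3, 5.3]
width: 0.0594
gripper_force: 45.8
```

Orange doesn't sink either, after 160°. I'll return it to the mat's middle, clear of white, and try white.

```bash
python3 -c "
from h import *
plan((695.5,32,170,68.7),(494,-356,165,0),(494,-356,60,0))"
```

```text
call 0 [-0.2, 0.1, -106.1] roll 0.0 rows>= 3
call 0 [-217.3, -23.4, 2.5] roll 34.4 rows>= 6
call 1 [-192.6, 103.3, 2.5] roll 34.4 rows>= 6
call 0 [0.0, 0.0, 105.0] roll -0.0 rows>= 3
```

Call:
{"op": "arm_command", "data": {"travel": [[0,0,-10],[0,0,-40],[0,0,-75],[0,0,-106],[0,0,-106],[0,0,-106]], "roll": [0,0,0,0,0,0], "claw": [0.4,0.4,0.4,0.4,0.4,0.4]}}

```text
clock: 54.32
tcp_pos: [0.6972, 0.0323, 0.1719]
ee_rot: [3.135, -0.002, 1.2]
force: [-1.1, -0.5, -1.8]
width: 0.0594
gripper_force: 45.1
```

Call:
{"op": "arm_command", "data": {"travel": [[-217,-23,2],[-217,-23,2],[-217,-23,2],[-217,-23,2],[-217,-23,2],[-217,-23,2],[-217,-23,2],[-217,-23,2]], "roll": [34,34,34,34,34,34,34,34], "claw": [0.4,0.4,0.4,0.4,0.4,0.4,0.4,0.4]}}

```text
clock: 54.98
tcp_pos: [0.5932, -0.1613, 0.164]
ee_rot: [-3.138, 0.001, 0.605]
force: [0.2, 0.5, -1.5]
width: 0.0595
gripper_force: 45.0
```

Call:
{"op": "arm_command", "data": {"travel": [[-193,103,2],[-193,103,2],[-193,103,2],[-193,103,2],[-193,103,2],[-193,103,2],[-193,103,2],[-193,103,2]], "roll": [34,34,34,34,34,34,34,34], "claw": [0.4,0.4,0.4,0.4,0.4,0.4,0.4,0.4]}}

```text
clock: 55.65
tcp_pos: [0.495, -0.3548, 0.1632]
ee_rot: [-3.139, 0.0, 0.013]
force: [-0.0, 0.4, -2.4]
width: 0.0595
gripper_force: 45.0
```

Call:
{"op": "arm_command", "data": {"travel": [[0,0,30],[0,0,60],[0,0,85],[0,0,100],[0,0,100],[0,0,100],[0,0,100]], "roll": [0,0,0,0,0,0,0], "claw": [0.4,0.4,0.4,0.4,0.4,0.4,0.4]}}

```text
clock: 56.23
tcp_pos: [0.4963, -0.3553, 0.0653]
ee_rot: [3.141, -0.002, 0.015]
force: [0.6, 0.2, -1.9]
width: 0.0593
gripper_force: 44.9
```

```bash
python3 -c "
from h import *
st(); plan((494,-356,32,0))"
```

```text
t 56.23 tcp [ 496.3 -355.3   65.3] rpy [ 1.7994e+02 -1.0000e-01  8.4000e-01] w 59.3 q [-0.74  0.37  1.76  0.    1.01  0.82] F [ 0.6  0.2 -1.9]
call 0 [-2.3, 0.7, 33.3] roll 0.8 rows>= 1
```

Call:
{"op": "arm_command", "data": {"travel": [[0,0,15],[0,0,25],[0,0,30],[0,0,32],[0,0,33],[0,0,33]], "roll": [0,0,0,0,0,0], "claw": [0.4,0.4,0.4,0.4,0.4,0.4]}}

```text
clock: 56.73
tcp_pos: [0.4948, -0.3561, 0.0319]
ee_rot: [3.141, -0.001, 0.012]
force: [-0.4, 0.6, -0.4]
width: 0.0595
gripper_force: 45.0
```

Call:
{"op": "arm_command", "data": {"travel": [[0,0,1],[0,0,2],[0,0,2]], "roll": [0,0,0], "claw": [0.4,0.4,0.4]}}

```text
clock: 56.98
tcp_pos: [0.495, -0.3563, 0.0319]
ee_rot: [-3.142, -0.0, 0.012]
force: [-4.7, 4.7, 11.2]
width: 0.0594
gripper_force: 46.4
```

Call:
{"op": "arm_command", "data": {"travel": [[0,0,-2],[0,0,-2],[0,0,-2],[0,0,-2],[0,0,-30],[0,0,-60],[0,0,-90],[0,0,-110]], "roll": [0,0,0,0,0,0,0,0], "claw": [1,1,1,1,1,1,1,1]}}

```text
clock: 57.65
tcp_pos: [0.4955, -0.357, 0.1419]
ee_rot: [3.139, -0.003, 0.012]
force: [0.7, -0.7, 0.6]
width: 0.0854
gripper_force: 0.0
```

```bash
python3 -c "
from h import *
st(); plan((397,-376,140,145.3,144.6))"
```

```text
t 57.65 tcp [ 495.5 -357.   141.9] rpy [ 1.7986e+02 -1.5000e-01  7.0000e-01] w 85.4 q [-0.74  0.27  1.72 -0.    1.14  0.82] F [ 0.7 -0.7  0.6]
call 0 [-32.9, 5.9, 0.6] roll -48.2 rows>= 7
call 1 [-26.4, -20.6, 0.6] roll -48.2 rows>= 7
call 2 [-2.2, -33.4, 0.6] roll -48.2 rows>= 7
```

Call:
{"op": "arm_command", "data": {"travel": [[-33,6,0],[-33,6,0],[-33,6,0],[-33,6,0],[-33,6,0],[-33,6,0],[-33,6,0],[-33,6,0]], "roll": [-48,-48,-48,-48,-48,-48,-48,-48], "claw": [1,1,1,1,1,1,1,1]}}

```text
clock: 58.32
tcp_pos: [0.4615, -0.3624, 0.1388]
ee_rot: [-3.141, -0.0, 0.851]
force: [0.2, -0.1, 0.6]
width: 0.0855
gripper_force: 0.0
```

Call:
{"op": "arm_command", "data": {"travel": [[-26,-21,0],[-26,-21,0],[-26,-21,0],[-26,-21,0],[-26,-21,0],[-26,-21,0],[-26,-21,0],[-26,-21,0]], "roll": [-48,-48,-48,-48,-48,-48,-48,-48], "claw": [1,1,1,1,1,1,1,1]}}

```text
clock: 58.98
tcp_pos: [0.4286, -0.3681, 0.1389]
ee_rot: [-3.142, -0.0, 1.687]
force: [-0.2, 0.2, -0.5]
width: 0.0854
gripper_force: 0.0
```

Call:
{"op": "arm_command", "data": {"travel": [[-2,-33,0],[-2,-33,0],[-2,-33,0],[-2,-33,0],[-2,-33,0],[-2,-33,0],[-2,-33,0],[-2,-33,0]], "roll": [-48,-48,-48,-48,-48,-48,-48,-48], "claw": [1,1,1,1,1,1,1,1]}}

```text
clock: 59.65
tcp_pos: [0.3961, -0.3739, 0.139]
ee_rot: [-3.142, -0.0, 2.523]
force: [-0.6, 0.2, 0.8]
width: 0.0856
gripper_force: 0.0
```

```bash
python3 - <<'E'
from h import *
im,cam,t=cup('w17',(.397,-.3755))
for c in blobs(mask(im,(5,150,60),(14,255,255)),300)[:2]: print('orange',rect(c,cam,.07),cv2.boundingRect(c))
# white rim: bright low-saturation pixels; outer contour
m=mask(im,(0,0,185),(179,40,255)); 
for c in blobs(cv2.morphologyEx(m,cv2.MORPH_OPEN,np.ones((2,2))),600)[:3]:
    P=pt(cam,cv2.convexHull(c).reshape(-1,2),.07)*1000; q=P.astype(np.float32).reshape(-1,1,2); M=cv2.moments(q); ctr=np.array([M['m10'],M['m01']])/M['m00']
    print('white?',cv2.boundingRect(c),ctr.round(1),'eqAF',np.sqrt(M['m00']*2/np.sqrt(3)).round(1),'tool',t(ctr))
E
```

```text
t 59.65 tcp [ 396.1 -373.9  139. ] rpy [-180.     -0.    144.56] w 85.6 q [-0.89  0.15  1.88 -0.    1.12 -1.84] F [-0.6  0.2  0.8]
disc [ 394.9 -376.8] 25.8 47.5 tool [-0.8 -3.  69. ] seed [261. 198.]
orange (array([ 477.3, -360.7]), -29.5, array([52.7, 88.1])) (301, 217, 72, 102)
white? (218, 156, 84, 88) [ 397.  -376.4] eqAF 58.1 tool [-2.3 -1.5 69. ]
```

Call:
{"op": "arm_command", "data": {"travel": [[-2.3,-1.7,15],[-2.3,-1.7,45],[-2.3,-1.7,75],[-2.3,-1.7,97],[-2.3,-1.7,108],[-2.3,-1.7,108],[-2.3,-1.7,108],[-2.3,-1.7,108]], "roll": [-1,-1,-1,-1,-1,-1,-1,-1], "claw": [1,1,1,1,1,1,1,0.4], "newtons": 40}}

```text
clock: 60.37
tcp_pos: [0.3981, -0.3779, 0.0327]
ee_rot: [-3.141, 0.003, 2.542]
force: [0.1, -0.1, 0.3]
width: 0.0755
gripper_force: 0.0
```

Call:
{"op": "arm_command", "data": {"travel": [[0,0,0],[0,0,0],[0,0,0],[0,0,0],[0,0,0]], "roll": [0,0,0,0,0], "claw": [0.4,0.4,0.4,0.4,0.4]}}

```text
clock: 60.78
tcp_pos: [0.3984, -0.3783, 0.0333]
ee_rot: [-3.14, 0.004, 2.543]
force: [-0.4, -0.4, 6.5]
width: 0.0603
gripper_force: 44.5
```

```bash
python3 -c "
from h import *
st(); s=manip.state(); p=s['tcp_pos']*1000
plan((p[0],p[1],170,145.5),(695.3,32,165,190))"
```

```text
t 60.78 tcp [ 398.4 -378.3   33.3] rpy [-179.93    0.25  145.68] w 60.3 q [-0.89  0.31  1.92  0.    0.91 -1.86] F [-0.4 -0.4  6.5]
call 0 [0.0, 0.0, -136.7] roll 0.2 rows>= 4
call 0 [-6.1, 253.2, 2.5] roll -22.2 rows>= 7
call 1 [-101.5, 232.0, 2.5] roll -22.2 rows>= 7
```

Call:
{"op": "arm_command", "data": {"travel": [[0,0,-15],[0,0,-50],[0,0,-90],[0,0,-137],[0,0,-137],[0,0,-137]], "roll": [0,0,0,0,0,0], "claw": [0.4,0.4,0.4,0.4,0.4,0.4]}}

```text
clock: 61.28
tcp_pos: [0.399, -0.379, 0.1728]
ee_rot: [-3.139, 0.009, 2.543]
force: [-0.0, -0.5, -1.4]
width: 0.0596
gripper_force: 43.9
```

Call:
{"op": "arm_command", "data": {"travel": [[-6,253,2],[-6,253,2],[-6,253,2],[-6,253,2],[-6,253,2],[-6,253,2],[-6,253,2],[-6,253,2]], "roll": [-22,-22,-22,-22,-22,-22,-22,-22], "claw": [0.4,0.4,0.4,0.4,0.4,0.4,0.4,0.4]}}

```text
clock: 61.95
tcp_pos: [0.5438, -0.168, 0.1632]
ee_rot: [3.14, -0.005, 2.932]
force: [-0.9, -0.1, -1.4]
width: 0.0596
gripper_force: 44.1
```

Call:
{"op": "arm_command", "data": {"travel": [[-101,232,2],[-101,232,2],[-101,232,2],[-101,232,2],[-101,232,2],[-101,232,2],[-101,232,2],[-101,232,2]], "roll": [-22,-22,-22,-22,-22,-22,-22,-22], "claw": [0.4,0.4,0.4,0.4,0.4,0.4,0.4,0.4]}}

```text
clock: 62.62
tcp_pos: [0.6921, 0.0347, 0.1616]
ee_rot: [3.141, -0.004, -2.97]
force: [-1.1, -0.7, -2.0]
width: 0.0592
gripper_force: 44.3
```

Call:
{"op": "arm_command", "data": {"travel": [[0,0,0],[0,0,0],[0,0,15],[0,0,40],[0,0,60],[0,0,60],[0,0,60]], "roll": [-39,-39,-39,-39,-39,-39,-39], "claw": [0.4,0.4,0.4,0.4,0.4,0.4,0.4]}}

```text
clock: 63.2
tcp_pos: [0.6887, 0.0312, 0.1]
ee_rot: [3.136, -0.006, -2.294]
force: [-0.3, -0.8, -1.1]
width: 0.0597
gripper_force: 44.2
```

```bash
python3 -c "
from h import *
st(); plan((695.3,32,74,229.5))"
```

```text
t 63.2 tcp [688.7  31.2 100. ] rpy [ 179.67   -0.34 -131.41] w 59.7 q [-0.06  0.48  1.53 -0.    1.14 -2.47] F [-0.3 -0.8 -1.1]
call 0 [-4.9, -4.4, 26.0] roll -0.9 rows>= 1
```

Call:
{"op": "arm_command", "data": {"travel": [[0,0,0],[0,0,0],[0,0,0],[0,0,0]], "roll": [0,0,0,0], "claw": [0.4,0.4,0.4,0.4]}}

```text
clock: 63.53
tcp_pos: [0.6933, 0.0336, 0.1054]
ee_rot: [-3.14, 0.001, -2.293]
force: [0.4, -0.4, -1.2]
width: 0.0596
gripper_force: 44.2
```

```bash
python3 -c "
from h import *
st(); plan((695.3,32,71,229.5))"
```

```text
t 63.53 tcp [693.3  33.6 105.4] rpy [-1.7990e+02  6.0000e-02 -1.3135e+02] w 59.6 q [-0.05  0.48  1.52 -0.    1.14 -2.47] F [ 0.4 -0.4 -1.2]
call 0 [-0.1, -2.6, 34.4] roll -0.9 rows>= 1
```

Call:
{"op": "arm_command", "data": {"travel": [[0,-2.4,0],[0,-2.4,10],[0,-2.4,20],[0,-2.4,29],[0,-2.4,33],[0,-2.4,36],[0,-2.4,36]], "roll": [0,0,0,0,0,0,0], "claw": [0.4,0.4,0.4,0.4,0.4,0.4,0.4]}}

```text
clock: 64.12
tcp_pos: [0.6957, 0.0336, 0.0677]
ee_rot: [-3.14, 0.003, -2.292]
force: [5.1, 4.1, -2.9]
width: 0.0593
gripper_force: 44.7
```

Call:
{"op": "arm_command", "data": {"travel": [[0,0,1],[0,0,2],[0,0,3],[0,0,3],[0,0,3]], "roll": [0,0,0,0,0], "claw": [0.4,0.4,0.4,0.4,0.4]}}

```text
clock: 64.53
tcp_pos: [0.6958, 0.0336, 0.0659]
ee_rot: [-3.14, 0.003, -2.292]
force: [3.5, 3.7, 2.3]
width: 0.0595
gripper_force: 45.0
```

Call:
{"op": "arm_command", "data": {"travel": [[0,0,1],[0,0,2],[0,0,2]], "roll": [0,0,0], "claw": [0.4,0.4,0.4]}}

```text
clock: 64.78
tcp_pos: [0.6959, 0.0336, 0.0646]
ee_rot: [-3.14, 0.003, -2.292]
force: [3.0, 3.7, 4.7]
width: 0.0595
gripper_force: 45.5
```

White's socket hugs the pilot, which is promising. I'll centre it and continue down.

Call:
{"op": "arm_command", "data": {"travel": [[-1.5,0,0],[-1.5,0,1],[-1.5,0,2],[-1.5,0,3],[-1.5,0,3]], "roll": [0,0,0,0,0], "claw": [0.4,0.4,0.4,0.4,0.4]}}

```text
clock: 65.2
tcp_pos: [0.6968, 0.034, 0.0622]
ee_rot: [-3.14, 0.002, -2.291]
force: [1.8, 3.2, 7.5]
width: 0.0595
gripper_force: 45.8
```

Call:
{"op": "arm_command", "data": {"travel": [[0,0,0],[0,0,0],[0,0,0],[0,0,0],[0,0,0],[0,0,0],[0,0,0],[0,0,0]], "roll": [5,10,15,20,25,30,30,30], "claw": [0.4,0.4,0.4,0.4,0.4,0.4,0.4,0.4]}}

```text
clock: 65.87
tcp_pos: [0.6978, 0.0336, 0.0609]
ee_rot: [-3.139, 0.005, -2.815]
force: [6.9, 2.0, 1.3]
width: 0.0592
gripper_force: 44.8
```

Call:
{"op": "arm_command", "data": {"travel": [[-1.4,-0.5,0.5],[-1.4,-0.5,1],[-1.4,-0.5,2],[-1.4,-0.5,3],[-1.4,-0.5,3.5],[-1.4,-0.5,3.5],[-1.4,-0.5,3.5]], "roll": [5,10,15,20,25,25,25], "claw": [0.4,0.4,0.4,0.4,0.4,0.4,0.4]}}

```text
clock: 66.45
tcp_pos: [0.6984, 0.0322, 0.0574]
ee_rot: [-3.14, 0.004, 3.034]
force: [4.3, -2.8, 1.7]
width: 0.0597
gripper_force: 45.0
```

```bash
python3 -c "
from h import *
st(); print(manip.state()['moment'])"
```

```text
t 66.45 tcp [698.4  32.2  57.4] rpy [-179.88    0.21  173.84] w 59.7 q [-0.05  0.54  1.53 -0.    1.07 -1.52] F [ 4.3 -2.8  1.7]
[-0.34874178 -0.9832798  -0.0126186 ]
```

It threads. Keep turning with synchronised descent (0.153 mm/deg).

Call:
{"op": "arm_command", "data": {"travel": [[-1,-0.5,0.9],[-1,-0.5,1.8],[-1,-0.5,2.8],[-1,-0.5,3.7],[-1,-0.5,4.6],[-1,-0.5,5.3],[-1,-0.5,5.3]], "roll": [6,12,18,24,30,35,35], "claw": [0.4,0.4,0.4,0.4,0.4,0.4,0.4]}}

```text
clock: 67.03
tcp_pos: [0.6982, 0.0303, 0.0519]
ee_rot: [-3.138, 0.003, 2.421]
force: [3.2, -5.2, 4.7]
width: 0.0594
gripper_force: 45.2
```

```bash
python3 -c "
from h import *
st(); print(manip.state()['moment'])"
```

```text
t 67.03 tcp [698.2  30.3  51.9] rpy [-179.82    0.2   138.7 ] w 59.4 q [-0.05  0.55  1.53 -0.01  1.06 -0.9 ] F [ 3.2 -5.2  4.7]
[-0.91558111 -0.49788855 -0.00239121]
```

Call:
{"op": "arm_command", "data": {"travel": [[-1.3,-0.4,0.9],[-1.3,-0.4,1.8],[-1.3,-0.4,2.8],[-1.3,-0.4,3.7],[-1.3,-0.4,4.6],[-1.3,-0.4,5.0],[-1.3,-0.4,5.0]], "roll": [6,12,18,24,30,35,35], "claw": [0.4,0.4,0.4,0.4,0.4,0.4,0.4]}}

```text
clock: 67.62
tcp_pos: [0.6969, 0.0288, 0.0465]
ee_rot: [-3.136, 0.004, 1.81]
force: [-1.4, -6.5, 5.8]
width: 0.0594
gripper_force: 45.5
```

```bash
python3 -c "
from h import *
st(); print(manip.state()['moment'])"
```

```text
t 67.62 tcp [696.9  28.8  46.5] rpy [-179.68    0.24  103.72] w 59.4 q [-0.06  0.56  1.53 -0.01  1.06 -0.29] F [-1.4 -6.5  5.8]
[-1.21116704  0.17843588 -0.05265383]
```

Call:
{"op": "arm_command", "data": {"travel": [[-1.4,-0.6,0.9],[-1.4,-0.6,1.8],[-1.4,-0.6,2.8],[-1.4,-0.6,3.7],[-1.4,-0.6,4.2],[-1.4,-0.6,4.2]], "roll": [6,12,18,24,30,30], "claw": [0.4,0.4,0.4,0.4,0.4,0.4]}}

```text
clock: 68.12
tcp_pos: [0.6951, 0.0282, 0.0417]
ee_rot: [-3.135, 0.006, 1.286]
force: [-2.9, -5.0, 7.3]
width: 0.0597
gripper_force: 45.5
```

Call:
{"op": "arm_command", "data": {"travel": [[0,0,0.7],[0,0,1.4],[0,0,1.8],[0,0,1.8],[0,0,1.8]], "roll": [5,10,12,12,12], "claw": [0.4,0.4,0.4,0.4,0.4]}}

```text
clock: 68.53
tcp_pos: [0.6942, 0.0285, 0.0415]
ee_rot: [-3.134, 0.008, 1.081]
force: [-9.8, -3.8, 14.8]
width: 0.0594
gripper_force: 46.5
```

```bash
python3 -c "
from h import *
st(); print(manip.state()['moment'])"
```

```text
t 68.53 tcp [694.2  28.5  41.5] rpy [-179.55    0.48   61.94] w 59.4 q [-0.06  0.56  1.53 -0.01  1.06  0.43] F [-9.8 -3.8 14.8]
[-0.70663176  1.17379071  0.13348676]
```

Call:
{"op": "arm_command", "data": {"travel": [[0,0,0],[0,0,0],[0,0,0],[0,0,0],[0,0,0]], "roll": [5,10,15,15,15], "claw": [0.4,0.4,0.4,0.4,0.4]}}

```text
clock: 68.95
tcp_pos: [0.6906, 0.0259, 0.0412]
ee_rot: [-3.134, 0.022, 0.832]
force: [-17.7, -9.4, 20.2]
width: 0.06
gripper_force: 116.6
```

```bash
python3 -c "
from h import *
st(); print(manip.state()['moment'])"
```

```text
t 68.95 tcp [690.6  25.9  41.2] rpy [-179.58    1.26   47.65] w 60.0 q [-0.06  0.56  1.53 -0.01  1.06  0.69] F [-17.7  -9.4  20.2]
[-1.50631152  2.45749917  2.68103063]
```

Call:
{"op": "arm_command", "data": {"travel": [[0,0,-2],[0,0,-3],[0,0,-3],[0,0,-3],[0,0,-3],[0,0,-3],[0,0,-3]], "roll": [-4,-6,-6,-6,-6,-6,-6], "claw": [0.4,0.4,1,1,1,1,1]}}

```text
clock: 69.53
tcp_pos: [0.6981, 0.0308, 0.043]
ee_rot: [-3.141, 0.0, 0.921]
force: [0.3, 0.8, -0.3]
width: 0.0852
gripper_force: 0.0
```

Call:
{"op": "arm_command", "data": {"travel": [[0,0,-30],[0,0,-60],[0,0,-90],[0,0,-130],[0,0,-130],[0,0,-130],[0,0,-130]], "roll": [0,0,0,0,0,0,0], "claw": [1,1,1,1,1,1,1]}}

```text
clock: 70.12
tcp_pos: [0.6983, 0.0307, 0.1736]
ee_rot: [3.141, -0.0, 0.92]
force: [-0.5, 1.2, -1.1]
width: 0.0853
gripper_force: 0.0
```

```bash
python3 - <<'E'
from h import *
im,cam,t=cup('w18',(.696,.031),.078)
m=mask(im,(0,0,185),(179,40,255))
for c in blobs(cv2.morphologyEx(m,cv2.MORPH_OPEN,np.ones((2,2))),400)[:3]:
    h=cv2.convexHull(c).reshape(-1,2)
    for z in (.078,.1):
        P=pt(cam,h,z)*1000; q=P.astype(np.float32).reshape(-1,1,2); M=cv2.moments(q); ctr=np.array([M['m10'],M['m01']])/M['m00']
        print(z,cv2.boundingRect(c),ctr.round(1),'eqAF',np.sqrt(M['m00']*2/np.sqrt(3)).round(1),'tool',t(ctr))
it,ct=snap('top','t18')
for c in blobs(mask(it,(5,120,60),(18,255,255)),60):
    if cv2.contourArea(c)<700: print('orange/perch',rect(c,ct,.066),cv2.boundingRect(c))
E
```

```text
t 70.12 tcp [698.3  30.7 173.6] rpy [ 1.7998e+02 -1.0000e-02  5.2730e+01] w 85.3 q [-0.06  0.42  1.47  0.    1.25  0.59] F [-0.5  1.2 -1.1]
disc [697.8  31.6] -5.4 47.1 tool [ 1.2  0.1 93.9] seed [257. 185.]
0.078 (219, 150, 79, 81) [696.9  29.4] eqAF 59.9 tool [-1.2  0.7 93.9]
0.1 (219, 150, 79, 81) [701.6  35.2] eqAF 54.4 tool [ 6.3  0.9 93.8]
0.078 (48, 138, 62, 62) [596.7 128.6] eqAF 37.0 tool [  17.2 -139.1   94.1]
0.1 (48, 138, 62, 62) [610.7 125.3] eqAF 33.6 tool [  23.  -126.    94.1]
0.078 (171, 257, 64, 59) [602.2 -10.1] eqAF 46.5 tool [-89.9 -50.8  94.1]
0.1 (171, 257, 64, 59) [ 6.156e+02 -6.000e-01] eqAF 42.2 tool [-74.2 -45.8  94.1]
orange/perch (array([ 493.6, -350.3]), -89.7, array([62.4, 64.9])) (355, 188, 21, 20)
orange/perch (array([518.1, -86.8]), 1.3, array([105.1,  26.2])) (280, 172, 9, 33)
orange/perch (array([516.2, -11.7]), 1.5, array([105.1,  26.2])) (257, 172, 9, 33)
orange/perch (array([-57.8, -64.8]), 1.3, array([75.5, 31.4])) (268, 358, 11, 26)
```

```bash
python3 -c "
from h import *
plan((600,260,330,52.7))"
```

```text
call 0 [123.9, -215.9, -159.1] roll 0.0 rows>= 8
```

Call:
{"op": "arm_command", "data": {"travel": [[0,0,-60],[0,0,-120],[0,0,-160],[62,-108,-160],[124,-216,-160],[124,-216,-160],[124,-216,-160],[124,-216,-160]], "roll": [0,0,0,0,0,0,0,0], "claw": [1,1,1,1,1,1,1,1]}}

```text
clock: 70.88
tcp_pos: [0.6166, 0.2212, 0.326]
ee_rot: [-3.139, 0.003, 0.919]
force: [1.1, -0.4, -0.2]
width: 0.0855
gripper_force: 0.0
```

Call:
{"op": "arm_command", "data": {"travel": [[124,-216,0],[124,-216,0],[124,-216,0],[124,-216,0],[124,-216,0],[124,-216,0],[124,-216,0],[124,-216,0]], "roll": [0,0,0,0,0,0,0,0], "claw": [1,1,1,1,1,1,1,1]}}

```text
clock: 71.55
tcp_pos: [0.5195, 0.4513, 0.3253]
ee_rot: [-3.14, 0.005, 0.924]
force: [-0.2, -0.2, -0.2]
width: 0.0852
gripper_force: 0.0
```

```bash
python3 - <<'E'
from h import *
st(); im,cam=snap('top','t19')
for c in blobs(mask(im,(5,120,60),(18,255,255)),60):
    if cv2.contourArea(c)<700: print('orange/perch',rect(c,cam,.064),cv2.boundingRect(c))
for c in blobs(mask(im,(105,100,30),(125,255,255)),20)[:5]: print('blue',rect(c,cam,.07),cv2.boundingRect(c))
for c in blobs(mask(im,(50,120,40),(70,255,255)),500): print('mat',rect(c,cam,.004))
i2,c2=snap('scene','s19')
m=mask(i2,(0,0,150),(179,60,255)); u=px(c2,[[.696,.031,z] for z in (.012,.045,.078,.1)]); print(u.round(1))
x=int(u[2][0]); print([i2[v,x].tolist() for v in range(int(u[2][1])-16,int(u[0][1])+8,3)])
E
```

```text
t 71.55 tcp [519.5 451.3 325.3] rpy [-179.92    0.26   52.96] w 85.2 q [ 0.61  0.3   1.34 -0.    1.51  1.26] F [-0.2 -0.2 -0.2]
orange/perch (array([ 493.7, -350.7]), -89.7, array([62.4, 64.9])) (355, 188, 21, 20)
orange/perch (array([493.8, 783.9]), 34.1, array([293.7,  21.3])) (0, 150, 43, 78)
orange/perch (array([518.3, -86.8]), 1.3, array([105.2,  26.2])) (280, 172, 9, 33)
orange/perch (array([516.5, -11.6]), 1.5, array([105.2,  26.2])) (257, 172, 9, 33)
orange/perch (array([511.3,  61.8]), 1.8, array([105.4,  23. ])) (235, 173, 8, 33)
orange/perch (array([-67.2,  72. ]), -53.1, array([ 49.4, 147. ])) (206, 355, 42, 29)
orange/perch (array([-18. , -46.8]), 48.8, array([109.6,  35. ])) (251, 342, 28, 31)
orange/perch (array([22.9, 80.8]), 1.9, array([89. , 28.5])) (223, 328, 10, 30)
blue (array([-66.5, 682.2]), -88.3, array([100.2, 223.2])) (0, 350, 71, 34)
blue (array([ 751.3, -267.9]), -25.4, array([55.9, 58.9])) (332, 110, 18, 19)
blue (array([ 580.2, -331. ]), 48.2, array([59.7, 50.7])) (351, 160, 20, 19)
mat (array([ 498. , -357.7]), 3.1, array([354.1, 143.7]))
[[224.7 238.4]
 [224.3 233.3]
 [224.  228. ]
 [223.8 224.4]]
[[118, 116, 115], [115, 113, 112], [118, 114, 115], [133, 128, 124], [172, 164, 152], [137, 133, 129], [137, 135, 127], [136, 134, 128], [190, 182, 169], [142, 134, 122], [139, 131, 120], [136, 128, 117]]
```

```bash
python3 -c "
from bench import manip
print(manip.finish_job())"
```

```text
the job is handed in; nothing more can be done
None
```

All three perches on the table are pushed home in holders 1–3, and the white cup is the match, screwed down flat on the base plate. Blue and orange are back upright on the green mat, the bystanders were left alone, and the job is handed in.

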